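# Clamp the offcut with the ratchet lever

## Robot

A 7-joint arm with a two-finger parallel gripper is mounted at the origin on a cart in front of the work surface, level with it; the furniture and walls round the work are solid. World frame = base frame: x ahead of the robot, y to its left, z up, the work surface at z = 0. Lengths are in m, angles in rad, forces in N, time in s.
With the tool pointing down it reaches from about 0.4 to 0.85 m from the base axis. Payload 10.4 kg.
Tool frame: the origin (TCP) lies midway between the tips of the shut fingers; the grasp point (between the pads) lies 19 mm behind it; z points along the fingers, x is the direction in which the jaws open and shut, and the axes are right-handed (so a half turn about z gives the same grasp; the last joint's range is limited). The gripper opens to 85 mm and grips with 20 to 120 N. Pads are 22 mm wide; open, the fingers measure 114 mm over their backs; the gripper's body (76 mm by 85 mm) begins 54 mm behind the grasp point. The pads swing forward as they close: fully open they stand 13 mm farther back than shut.
Start: joints at [-1.237, 0.332, -0.065, 1.46, 0.022, 1.35, -0.088], TCP at [0.218, 0.586, 0.231] pointing down, gripper open.
Joint ranges: [-2.6, 2.6], [-0.5, 2.12], [-1.47, 1.34], [0.16, 2.42], [-1.27, 4.41], [0.06, 2.06], [-2.6, 2.6]. Speed limits (rad/s): [2.22, 2.22, 2.79, 2.79, 3.14, 3.14, 3.14].

## Interface

Orientations are given as a unit quaternion [x, y, z, w].
In Python, from workcell import manip, cams gives the robot as it stands.
- The arm moves only by the tool move_arm, never from a script. Its argument "moves" is a list of rows, each a list of 7 numbers: the turn, a rotation vector about the tool's x, y, z in degrees, then the shift along the tool's x, y, z in m, then the finger opening in m, from 0 to 0.0854. A call has 1 to 10 rows; each row is the pose to reach, as a shift and turn from the pose commanded when the call began, along the tool's axes at that moment; what a row does not reach only later rows make up. A row lasts 1/10 s, in which the tool goes at most 50 mm and 8.59 degrees, less where a joint would pass 70% of its speed; a pose out of reach is approached as far as the arm can. A call with a gripper value outside its range is refused whole. The fingers move at their own pace and stop on an object; "grip_force" is the grip in N (left out, the last holds). Time passes only in rows, so rows that repeat a pose let the fingers close. It gives the time, the measured TCP pose, the force and the opening at its end, in the units of the state.
- manip.get_obs(): the state, without advancing time (a new reading comes with each control period).
- cams.camera(name): name is "side" or "top"; returns the picture (384x512x3 uint8, red, green, blue); there is no depth.
- cams.camera_params(name): a dict with "fx", "fy", "cx", "cy" (pixels), "xyz" and "rotation" of the camera in the world. Camera axes: x right, y up, looking along -z (the intrinsics and any distortion apply to the point x, -y, -z); pixel columns grow to the right and rows downward; lengths in m; the calibration is good to about 2 mm. A picture is of the moment at which its call begins. camera_params takes no time and is no camera call.
- manip.hand_in(): hands the job in, once; it reports no verdict.
The state is a dict: "clock": time; "joint_pos": joint angles; "joint_velocities": joint speeds; "tau": joint torques, N m; "position": TCP position; "ee_rot": TCP orientation; "ft_force": force on the tool from outside, world axes, zero at the start; "torque": the same for the moment, N m; "grip_width": opening from 0.0 (shut) to 1.0 (fully open).
Only numpy, scipy, OpenCV 4.12 (cv2) and the standard library are available. Lean on these libraries where they do the work, as an engineer would, in place of code of your own. Each camera call takes 0.05 s, during which the arm holds its last target. There are 200 camera calls.

## Task

Flip the ratchet's direction tab fully over to the tightening side, then swing the lever back and forth until the jaw pad holds the wooden offcut firmly against the stop block: stop when swinging the lever on takes about 7 N at its knob, twice what it takes running free, and never push on past 9 N, which dents the wood. Move the jaw and the wood only by the ratchet, leave the tab on the tightening side, let go, and do not disturb the other things on the bench.

Things in the scene. Friction and masses are not known exactly. Their poses are not given: they have to be found in the camera images.
- ratchet_axis (a point): centre of the ratchet wheel on the clamp, on the lever's vertical hinge axis, 51 mm above the bench. The clamp's dark steel bed is 243x110x12 mm. Axes: x is the jaw's travel to the stop block, along the bed; z up; the lever at 0 lies along -y. The wheel (58 mm across, 14 round teeth, top at 65 mm) drives the jaw by a rack, 12 mm per radian, and stays where it is left.
- lever (a joint): angle of the flat steel ratchet lever about ratchet_axis: 0 when it lies along the clamp's -y, positive clockwise seen from above, end stops at -0.65 and +0.65 rad. Ratchet pitch 0.45 rad, plus about 0.15 rad of play. Friction keeps the lever where it is left.
- lever_knob (a point): middle of the upright black round knob fixed on the lever's end: 22 mm diameter, 44 to 96 mm above the bench, this point at 72 mm, 135 mm from ratchet_axis. Swinging it clockwise takes 3.5 N while nothing is clamped, then ever more (under 5 N too loose, 7 N right, over 9 N too tight). About 3 N of that is friction: with the hand stopped at the knob 0-1 N is felt running free, 4 N when right.
- tab_pin (a point): on the direction tab of the ratchet's pawl, an upright dark steel round pin 12 mm in diameter from 50 to 88 mm above the bench; this point is on its axis, 76 mm above the bench. The tab pivots on the lever 46 mm from ratchet_axis and the pin stands 28 mm farther out from that pivot; below it lies the lever, top 45 mm above the bench.
- tab (a joint): angle of the direction tab on the lever, clockwise seen from above: 0 is the loosening side (the start; pin on the clamp's +x side of the lever), 1.0 the tightening side (pin on the -x side, 27 mm across; the lever then drives clockwise and runs free back). About 2 N at the pin moves it, and it stays where it is left; the lever may give a little.
- jaw_pad: wooden pad on the front of the sliding jaw, 8x60x24 mm, sprung against the jaw; its face is at +60 mm of this body's origin along its x; it moves along the clamp's +x.
- jaw: grey sliding jaw 26x36x21 mm on the bed, driven by the ratchet; the origin lies below ratchet_axis, on the bench's surface, when the jaw is fully open (as it starts) and moves with the jaw along the clamp's +x.
- offcut: loose softwood offcut 38x110x18 mm lying on the bed between jaw pad and stop block, not touching either; origin at the centre of its underside, its x (the 38 mm) roughly along the jaw's travel.
- stop: grey steel stop block 20x90x26 mm fixed on the bed; origin at the centre of its underside, its -x face (10 mm from the origin) is where the wood must end up. The jaw has 17 to 31 mm to travel before the wood is pinched, more than one swing of the lever.
- glue: bystander: yellow squeeze bottle of glue, 47x47x136 mm, standing left of the clamp; origin at the centre of its underside
- marker: bystander: felt marker 14x117x14 mm lying on the bench; origin under its middle
- small_driver: bystander: small screwdriver 16x145x16 mm lying behind the clamp; origin under its middle
- allen_key: bystander: black hex key 33x88x6 mm on the bench; origin under its middle
- bolt: bystander: hexagon bolt 15x40x13 mm on the bench in front of the clamp; origin under its middle
- cutters: bystander: side cutters 51x116x13 mm lying flat left of the clamp; origin under the middle
Things that resemble listed ones, but are neither listed nor needed, are in the scene too. What is shaped like the offcut but orange is not meant.

How it is judged:
By the outcome, as a careful person would: the job done as asked, in the order asked, and still so for the second after the job is handed in, with the robot touching nothing.
It also fails if it takes over 72 s, if anything falls off the work surface, if the arm or the gripper's body presses on something with over 40 N, if the wrist force passes 120 N, or if a joint passes its speed limit or range.

## Working session

There is one attempt and no reset: what is moved stays moved. The work goes in short steps, Python scripts to look and compute and a tool call to move; the robot and the scene stay as the last step left them, time stands still between calls to the robot, and variables do not carry over. Pictures are saved under pics/ and viewed, about 8 in all and at most 12, crops included, and the job is handed in when it is done.

Besides the shell and the picture viewer there is one more tool, called after "Request:" as name([rows], argument=value, ...), one row to a line, values as JSON. move_arm: Moves the arm, as the interface text tells. Its arguments: {"type":"object","properties":{"moves":{"type":"array","items":{"type":"array","items":{"type":"number"}}},"grip_force":{"type":"number"}},"required":["moves"]}

```bash
mkdir -p pics; ls; cat > h.py <<'E'
import numpy as np, cv2
from workcell import manip, cams
from scipy.spatial.transform import Rotation as R
def snap(n,f):
    im=cams.camera(n); cv2.imwrite('pics/'+f+'.png',im[:,:,::-1]); return im
def params(n):
    p=cams.camera_params(n); Rm=np.array(p['rotation'])
    if Rm.shape!=(3,3): Rm=R.from_quat(Rm).as_matrix()
    return p,Rm,np.array(p['xyz'])
def und(p,u,v):
    d=np.array(p.get('distortion',np.zeros(5)),float).ravel()
    K=np.array([[p['fx'],0,p['cx']],[0,p['fy'],p['cy']],[0,0,1]])
    return cv2.undistortPoints(np.array([[[u,v]]],float),K,d)[0,0]
def at(n,u,v,z):
    p,Rm,o=params(n); a=und(p,u,v); d=Rm@np.array([a[0],-a[1],-1]); return o+d*(z-o[2])/d[2]
def proj(n,X):
    p,Rm,o=params(n); c=Rm.T@(np.array(X)-o); 
    K=np.array([[p['fx'],0,p['cx']],[0,p['fy'],p['cy']],[0,0,1]])
    d=np.array(p.get('distortion',np.zeros(5)),float).ravel()
    return cv2.projectPoints(np.array([[c[0],-c[1],-c[2]]]),np.zeros(3),np.zeros(3),K,d)[0].ravel()
E
python3 - <<'E'
from h import *
a=snap('top','t0'); b=snap('side','s0')
for n in('top','side'): print(cams.camera_params(n))
print(manip.get_obs())
cv2.imwrite('pics/t0b.png',cv2.resize(a[:,:,::-1],(800,600),interpolation=cv2.INTER_CUBIC))
cv2.imwrite('pics/s0b.png',cv2.resize(b[:,:,::-1],(800,600),interpolation=cv2.INTER_CUBIC))
E
```

```text
pics
{'fx': 422.86593765150053, 'fy': 422.86593765150053, 'cx': 264.0194321908029, 'cy': 194.11834217104513, 'xyz': array([0.33118124, 0.26652709, 0.97263233]), 'rotation': array([ 0.06408485, -0.04439968, -0.6999445 ,  0.70992922])}
{'fx': 379.79906543817197, 'fy': 379.79906543817197, 'cx': 256.12739191740053, 'cy': 194.31674567335858, 'xyz': array([ 0.34000036, -0.48376582,  0.41821012]), 'rotation': array([ 0.54894204, -0.04938506, -0.06139827,  0.83213821])}
{'clock': 0.1, 'joint_pos': array([-1.2365761 ,  0.33280676, -0.06471985,  1.46081902,  0.02158623,
        1.34989018, -0.08850161]), 'joint_velocities': array([-0.00026784, -0.00277758,  0.00055765, -0.00281753,  0.00113442,
        0.00185834,  0.00108908]), 'tau': array([ 9.88395550e-04, -6.26748848e+01,  4.89281164e-02, -3.92428100e+01,
        1.63341220e-02,  7.01704514e-03, -1.98112400e-05]), 'position': array([0.21818595, 0.58534115, 0.23061502]), 'ee_rot': array([ 8.21360310e-01,  5.70409383e-01, -4.94702924e-04,  3.64164358e-04]), 'ft_force': array([ 0.77362411,  0.18177016, -0.50719896]), 'torque': array([-0.00319384, -0.08647243, -0.00679374]), 'grip_width': 0.9992549227384097}
```

View pics/t0b.png

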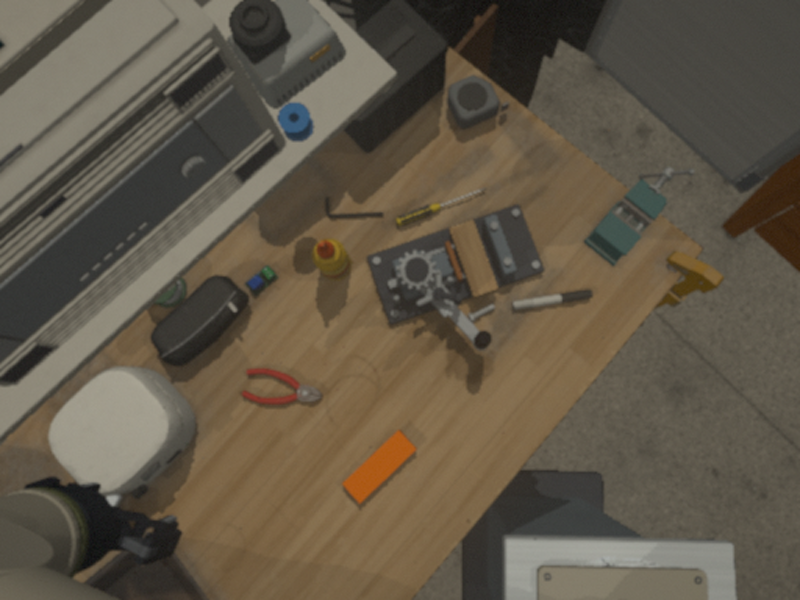

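View pics/s0b.png

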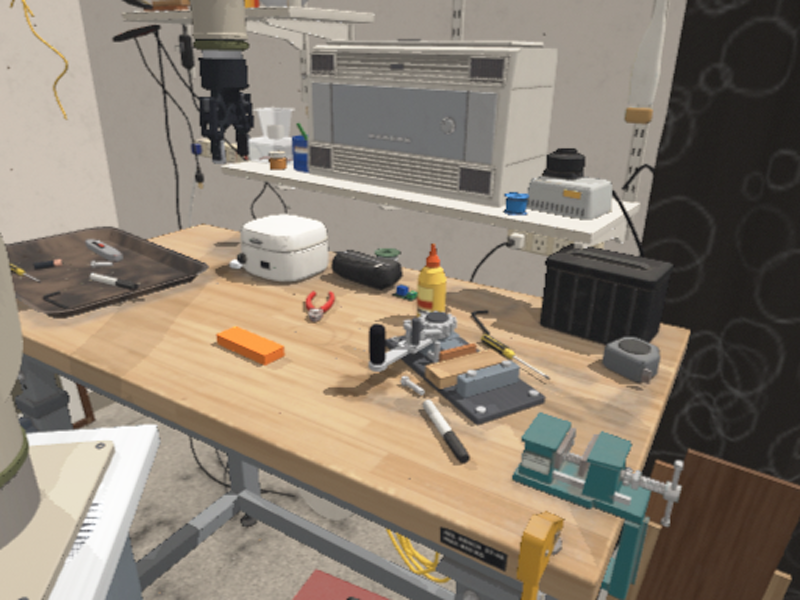

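The top view shows the clamp, with the wheel at (415,268) and the knob at (482,340). The bolt lies close to the lever at (483,312). I'll zoom in on both views.

```bash
python3 - <<'E'
from h import *
a=cv2.imread('pics/t0.png')[120:240,225:385]; b=cv2.imread('pics/s0.png')[190:290,220:360]
A=cv2.resize(a,None,fx=4.5,fy=4.5,interpolation=cv2.INTER_CUBIC)
A=cv2.convertScaleAbs(A,alpha=1.6,beta=10)
B=cv2.resize(b,None,fx=5.5,fy=5.5,interpolation=cv2.INTER_CUBIC)
cv2.imwrite('pics/t0c.png',A);cv2.imwrite('pics/s0c.png',B);print(A.shape,B.shape)
s=.64
for n,u,v,z in [('wheel',415,268,.065),('knobtop',482,340,.096),('bedTL',372,258,.012),('bedTR',517,207,.012),('bedBR',543,268,.012),('bedBL',393,322,.012),('bolt',483,312,.006)]:
    print(n,at('top',u*s,v*s,z))
E
```

```text
(540, 720, 3) (550, 770, 3)
wheel [0.52166433 0.2903713  0.065     ]
knobtop [0.41855637 0.19904268 0.096     ]
bedTL [0.54731024 0.35608957 0.012     ]
bedTR [0.62772025 0.1402654  0.012     ]
bedBR [0.5347931  0.10277592 0.012     ]
bedBL [0.45164681 0.32276991 0.012     ]
bolt [0.46895148 0.19065064 0.006     ]
```

View pics/t0c.png

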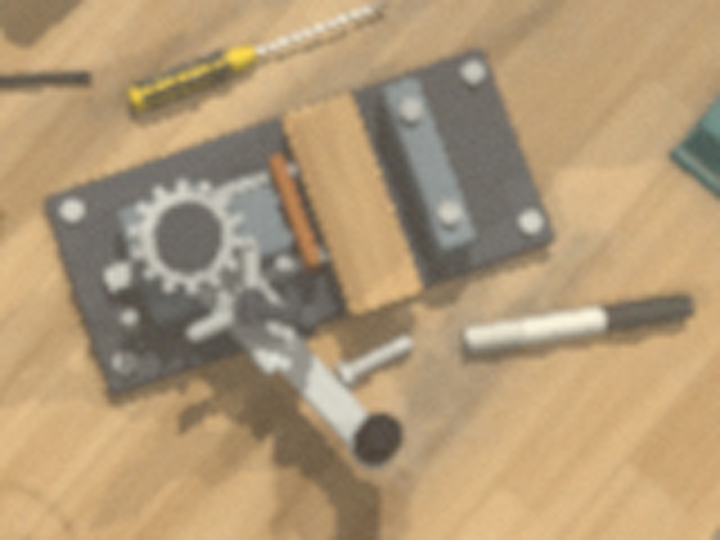

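View pics/s0c.png

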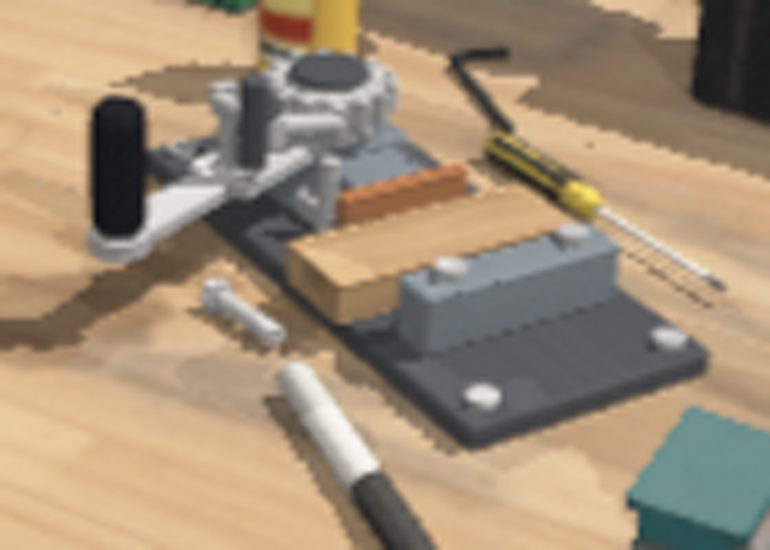

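```bash
cat >> h.py <<'E'
xc=np.array([.353,-.936,0]);xc/=np.linalg.norm(xc);yc=np.array([-xc[1],xc[0],0])
A0=np.array([.5217,.2904,0])
def kn(q,r=.135,lat=0,z=.072): # lat toward +x side
    d=-yc*np.cos(q)-xc*np.sin(q); p=xc*np.cos(q)-yc*np.sin(q); return A0+d*r+p*lat+[0,0,z]
E
python3 - <<'E'
from h import *
s=.64
t=lambda n,X:((proj(n,X)-([225,120] if n=='top' else [220,190]))*(4.5 if n=='top' else 5.5)).round()
q=-.366
for n in('top','side'):
  for nm,X in [('axis',A0+[0,0,.065]),('knobtop',kn(q,z=.096)),('knobbot',kn(q,z=.044)),('pinA top',kn(q,.0706,.0134,.088)),('pinA bot',kn(q,.0706,.0134,.05)),('pinB top',kn(q,.0706,-.0134,.088)),('pinB bot',kn(q,.0706,-.0134,.05)),('piv',kn(q,.046,0,.05))]: print(n,nm,t(n,X))
# stop etc in the clamp frame
for nm,u,v,z in [('stopnear',390,90,.038),('stopnear2',450,247,.038),('off L',285,112,.03),('off L2',350,312,.03),('off R',352,95,.03),('off R2',418,293,.03),('pad',272,158,.036),('padf',320,265,.036)]:
  X=at('top',225+u/4.5,120+v/4.5,z)-A0; print(nm,X@xc,X@yc)
E
```

```text
top axis [183. 232.]
top knobtop [372. 434.]
top knobbot [364. 445.]
top pinA top [301. 314.]
top pinA bot [298. 327.]
top pinB top [258. 351.]
top pinB bot [257. 362.]
top piv [244. 307.]
side axis [327.  58.]
side knobtop [111.  94.]
side knobbot [111. 220.]
side pinA top [248.  69.]
side pinA bot [246. 158.]
side pinB top [194.  51.]
side pinB bot [193. 138.]
side piv [258. 127.]
stopnear 0.12460500928248863 0.038428526997752975
stopnear2 0.12401435604056198 -0.047485101137373385
off L 0.0718426146739849 0.047937700463692876
off L2 0.06665631435253186 -0.060175441386070214
off R 0.10697903563597941 0.04455967812695699
off R2 0.10201769456574827 -0.0627618264867632
pad 0.056668728868070825 0.026250751463632496
padf 0.06023662865422038 -0.033552569288283415
```

```bash
cat >> h.py <<'E'
A0=np.array([.521,.2885,0])
def tang(q): p=xc*np.cos(q)-yc*np.sin(q); return p
def row(pos,q,o=None):
    """turn about tool z (deg) and tool-axes shift to reach pos with tool x = -tangent at lever angle q"""
    o=o or manip.get_obs(); Rm=R.from_quat(o['ee_rot']).as_matrix(); x=-tang(q)
    T=np.column_stack([x,np.cross([0,0,-1],x),[0,0,-1.]])
    rv=R.from_matrix(Rm.T@T).as_rotvec(degrees=True); return rv.round(2), (Rm.T@(np.array(pos)-o['position'])).round(4)
def st(q=None):
    o=manip.get_obs(); f=o['ft_force']; print('t',round(o['clock'],2),'pos',o['position'].round(4),'f',f.round(2),'g',round(o['grip_width'],3))
    X=o['position']-A0; print('clampxy',X@xc*1e3,X@yc*1e3,'ang',np.arctan2(-X@xc,-X@yc).round(3),'r',np.hypot(*X[:2]).round(4))
    if q is not None: print('f tang(-x) on tool',f@-tang(q))
E
python3 - <<'E'
from h import *
P=kn(-.366,.0706,.0134,.16); print(P,row(P,-.366))
E
```

```text
[0.4771354  0.23158061 0.16      ] (array([-4.000e-02,  6.000e-02, -6.208e+01]), array([-0.241 ,  0.3662,  0.0709]))
```

Request:
move_arm([
  [0,0,-5,-0.02,0.03,0.006,0.06],
  [0,0,-11,-0.045,0.07,0.013,0.05],
  [0,0,-18,-0.07,0.107,0.021,0.032],
  [0,0,-25,-0.095,0.145,0.028,0.032],
  [0,0,-32,-0.12,0.183,0.035,0.032],
  [0,0,-39,-0.145,0.221,0.042,0.032],
  [0,0,-46,-0.17,0.26,0.05,0.032],
  [0,0,-53,-0.195,0.298,0.057,0.032],
  [0,0,-58,-0.22,0.335,0.064,0.032],
  [0,0,-62,-0.241,0.366,0.07,0.032],
])

```text
clock: 1.1
position: [0.4781, 0.2294, 0.1608]
ee_rot: [0.409, 0.912, -0.0, 0.0]
ft_force: [-0.6, -0.1, -0.7]
grip_width: 0.374
```

Request:
move_arm([
  [0,0,0,0,0,0,0.032],
  [0,0,0,0,0,0,0.032],
  [0,0,0,0,0,0,0.032],
  [0,0,0,0,0,0,0.032],
])

```text
clock: 1.5
position: [0.4763, 0.2334, 0.1614]
ee_rot: [0.409, 0.912, 0.0, -0.0]
ft_force: [0.1, 0.6, 0.0]
grip_width: 0.374
```

```bash
python3 - <<'E'
from h import *
st(-.366)
P=kn(-.366,.0706,.0134,.062); print(P,row(P,-.366))
a=snap('top','t1'); b=snap('side','s1')
A=cv2.resize(a[110:230,215:375,::-1],(400,300),interpolation=cv2.INTER_CUBIC);B=cv2.resize(b[170:290,215:375,::-1],(400,300),interpolation=cv2.INTER_CUBIC)
cv2.imwrite('pics/c1.png',np.hstack([A,B]))
E
```

```text
t 1.5 pos [0.4763 0.2334 0.1614] f [0.09 0.64 0.01] g 0.374
clampxy 35.776190854927144 -61.221523916248856 ang -0.529 r 0.0709
f tang(-x) on tool 0.4167219574150754
[0.4771354  0.23158061 0.062     ] (array([ 0.02, -0.02,  0.04]), array([-0.0019, -0.0007,  0.0994]))
```

View pics/c1.png

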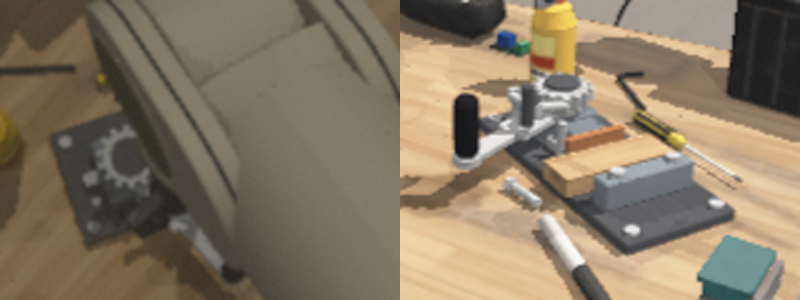

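```bash
python3 - <<'E'
from h import *
for nm,(u,v) in {'Lend':(195,330),'Lin':(228,300),'R':(285,265),'blob':(270,355)}.items():
  for z in (.02,.04,.06,.08):
    X=at('top',225+u/4.5-.4,120+v/4.5-.4,z); Y=X-A0
    print(nm,z,(Y@xc*1e3).round(),(Y@yc*1e3).round(),((proj('side',X)-[220,190])*5.5+[8,10]).round())
E
```

```text
Lend 0.02 -11.0 -38.0 [239. 176.]
Lend 0.04 -12.0 -41.0 [232. 134.]
Lend 0.06 -13.0 -44.0 [226.  91.]
Lend 0.08 -13.0 -47.0 [219.  47.]
Lin 0.02 10.0 -29.0 [283. 192.]
Lin 0.04 9.0 -33.0 [276. 149.]
Lin 0.06 7.0 -36.0 [269. 105.]
Lin 0.08 6.0 -39.0 [262.  60.]
R 0.02 43.0 -22.0 [341. 222.]
R 0.04 41.0 -26.0 [333. 177.]
R 0.06 39.0 -29.0 [326. 132.]
R 0.08 38.0 -33.0 [317.  86.]
blob 0.02 20.0 -63.0 [225. 221.]
blob 0.04 19.0 -66.0 [218. 176.]
blob 0.06 17.0 -68.0 [212. 131.]
blob 0.08 16.0 -71.0 [205.  85.]
```

Request:
move_arm([
  [0,0,0,-0.001,0,0.025,0.032],
  [0,0,0,-0.002,-0.001,0.05,0.032],
  [0,0,0,-0.002,-0.001,0.075,0.032],
  [0,0,0,-0.002,-0.001,0.088,0.032],
  [0,0,0,-0.002,-0.001,0.097,0.032],
  [0,0,0,-0.002,-0.001,0.097,0.032],
])

```text
clock: 2.2
position: [0.4773, 0.23, 0.0638]
ee_rot: [0.41, 0.912, -0.0, -0.0]
ft_force: [-0.3, 0.1, -0.4]
grip_width: 0.379
```

```bash
python3 - <<'E'
from h import *
st(-.366)
b=snap('side','s2')
cv2.imwrite('pics/c2.png',cv2.resize(b[170:270,200:350,::-1],(750,500),interpolation=cv2.INTER_CUBIC))
E
```

```text
t 2.2 pos [0.4773 0.23   0.0638] f [-0.34  0.07 -0.42] g 0.379
clampxy 39.34199965112243 -61.592890013080634 ang -0.568 r 0.0731
f tang(-x) on tool 0.27642110215520754
```

View pics/c2.png

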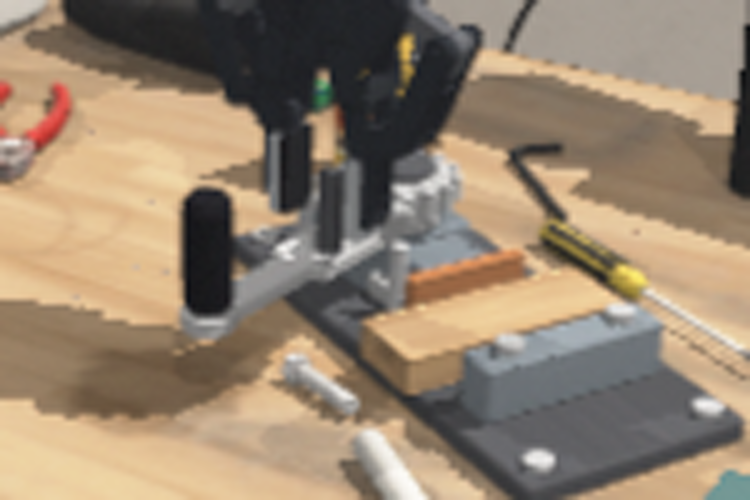

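Request:
move_arm([
  [0,0,0,0.004,0,0,0.032],
  [0,0,0,0.008,0,0,0.032],
  [0,0,0,0.012,0,0,0.032],
  [0,0,0,0.016,0,0,0.032],
  [0,0,0,0.02,0,0,0.032],
  [0,0,0,0.024,0,0,0.032],
  [0,0,0,0.027,0,0,0.032],
  [0,0,0,0.03,0,0,0.032],
  [0,0,0,0.03,0,0,0.032],
])

```text
clock: 3.15
position: [0.4574, 0.253, 0.0643]
ee_rot: [0.41, 0.912, 0.0, -0.0]
ft_force: [-0.1, -0.2, -0.1]
grip_width: 0.376
```

```bash
python3 - <<'E'
from h import *
st(-.366)
E
```

```text
t 3.15 pos [0.4574 0.253  0.0643] f [-0.12 -0.22 -0.1 ] g 0.376
clampxy 10.798997959816539 -72.07151808176734 ang -0.149 r 0.0729
f tang(-x) on tool -0.08441864828316718
```

Request:
move_arm([
  [0,0,0,0.001,0,0,0.032],
  [0,0,0,0.002,0,0,0.032],
  [0,0,0,0.003,0,0,0.032],
  [0,0,0,0.004,0,0,0.032],
])

```text
clock: 3.55
position: [0.4555, 0.2554, 0.0644]
ee_rot: [0.41, 0.912, 0.0, 0.0]
ft_force: [2.5, -1.7, -1.2]
grip_width: 0.374
```

```bash
python3 - <<'E'
from h import *
st(-.366)
b=snap('side','s3')
cv2.imwrite('pics/c3.png',cv2.resize(b[170:270,200:350,::-1],(750,500),interpolation=cv2.INTER_CUBIC))
E
```

```text
t 3.55 pos [0.4555 0.2554 0.0644] f [ 2.47 -1.68 -1.16] g 0.374
clampxy 7.849831188063931 -73.01270476954447 ang -0.107 r 0.0734
f tang(-x) on tool -2.897102454195128
```

Request:
move_arm([
  [0,0,0,0.001,0,0,0.032],
  [0,0,0,0.002,0,0,0.032],
  [0,0,0,0.003,0,0,0.032],
])

```text
clock: 3.9
position: [0.4533, 0.2577, 0.0645]
ee_rot: [0.41, 0.912, 0.0, 0.0]
ft_force: [3.9, -0.9, 1.1]
grip_width: 0.377
```

Request:
move_arm([
  [0,0,0,0.001,0,0,0.032],
  [0,0,0,0.002,0,0,0.032],
  [0,0,0,0.003,0,0,0.032],
])

```text
clock: 4.2
position: [0.4512, 0.2599, 0.0644]
ee_rot: [0.41, 0.912, 0.0, 0.0]
ft_force: [4.3, -0.7, 0.7]
grip_width: 0.377
```

```bash
python3 - <<'E'
from h import *
st(-.366)
b=snap('side','s3')
cv2.imwrite('pics/c3.png',cv2.resize(b[170:270,200:350,::-1],(750,500),interpolation=cv2.INTER_CUBIC))
E
```

```text
t 4.2 pos [0.4512 0.2599 0.0644] f [ 4.25 -0.67  0.73] g 0.377
clampxy 2.1411378422758753 -75.44770800608167 ang -0.028 r 0.0755
f tang(-x) on tool -3.327191264890188
```

View pics/c3.png

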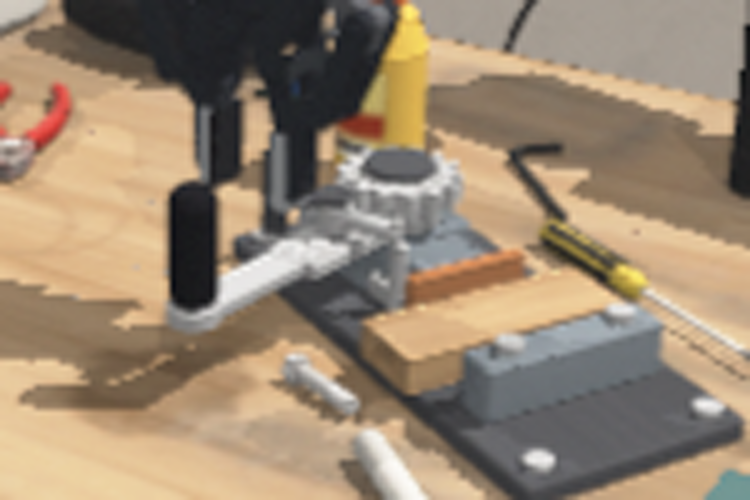

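Request:
move_arm([
  [0,0,0,0.001,0,0,0.032],
  [0,0,0,0.002,0,0,0.032],
  [0,0,0,0.003,0,0,0.032],
])

```text
clock: 4.55
position: [0.4491, 0.2621, 0.0643]
ee_rot: [0.41, 0.912, 0.0, 0.0]
ft_force: [3.5, -1.6, 0.1]
grip_width: 0.376
```

Request:
move_arm([
  [0,0,0,0.001,0,0,0.032],
  [0,0,0,0.002,0,0,0.032],
  [0,0,0,0.003,0,0,0.032],
])

```text
clock: 4.85
position: [0.4471, 0.2643, 0.0643]
ee_rot: [0.41, 0.912, 0.0, 0.0]
ft_force: [4.7, -1.2, -0.5]
grip_width: 0.375
```

```bash
python3 - <<'E'
from h import *
st(-.366)
b=snap('side','s4')
a=cv2.imread('pics/s2.png');c=cv2.imread('pics/s3.png')
cv2.imwrite('pics/c4.png',np.vstack([cv2.resize(i[200:250,205:305],(600,300),interpolation=cv2.INTER_CUBIC) for i in (c,b[:,:,::-1])]))
E
```

```text
t 4.85 pos [0.4471 0.2643 0.0643] f [ 4.66 -1.24 -0.52] g 0.375
clampxy -3.4579417363848237 -77.71539281864045 ang 0.044 r 0.0778
f tang(-x) on tool -4.017314420861394
```

View pics/c4.png

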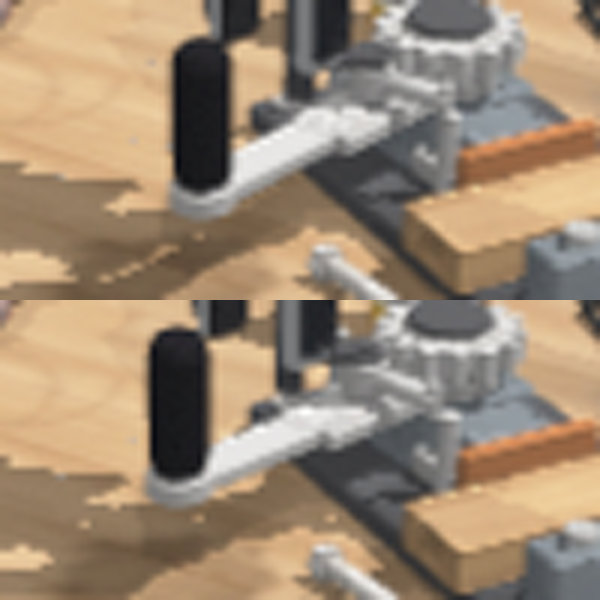

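```bash
python3 - <<'E'
from h import *
for q in (-.366,-.33,-.3,-.27,-.24,-.2): print(q,proj('side',kn(q,z=.072)))
print('obs s0 ~',220+119/5.5,'s3',205+200/6,'s4',205+178/6)
for q in (-.27,-.25,-.22): print(q,row(kn(q,.135,0,.13),q))
E
```

```text
-0.366 [239.90712676 218.31982667]
-0.33 [238.14284088 217.59580177]
-0.3 [236.7283335  216.97506483]
-0.27 [235.3658113  216.33949243]
-0.24 [234.05640377 215.68999886]
-0.2 [232.39490914 214.80394142]
obs s0 ~ 241.63636363636363 s3 238.33333333333334 s4 234.66666666666666
-0.27 (array([-0.  , -0.01,  5.43]), array([-0.0184, -0.063 , -0.0657]))
-0.25 (array([-0.  , -0.01,  6.58]), array([-0.0157, -0.0627, -0.0657]))
-0.22 (array([-0.  , -0.01,  8.3 ]), array([-0.0117, -0.0622, -0.0657]))
```

Request:
move_arm([
  [0,0,0,-0.005,0,0,0.032],
  [0,0,0,-0.01,0,0,0.032],
  [0,0,0,-0.01,0,-0.03,0.032],
  [0,0,0,-0.01,0,-0.055,0.04],
  [0,0,3,-0.012,-0.03,-0.062,0.04],
  [0,0,7,-0.0145,-0.0625,-0.062,0.04],
  [0,0,7,-0.0145,-0.0625,-0.062,0.04],
  [0,0,7,-0.0145,-0.0625,-0.062,0.04],
])

```text
clock: 5.7
position: [0.4098, 0.2116, 0.1264]
ee_rot: [0.465, 0.885, 0.0, -0.0]
ft_force: [-0.7, 0.1, 0.2]
grip_width: 0.468
```

```bash
python3 - <<'E'
from h import *
st(-.24)
for q in (-.24,): print(q,row(kn(q,.135,0,.058),q))
b=snap('side','s5')
cv2.imwrite('pics/c5.png',cv2.resize(b[170:270,180:330,::-1],(750,500),interpolation=cv2.INTER_CUBIC))
E
```

```text
t 5.7 pos [0.4098 0.2116 0.1264] f [-0.68  0.08  0.17] g 0.468
clampxy 32.680857021053505 -131.21326463390665 ang -0.244 r 0.1352
f tang(-x) on tool 0.4548331113433082
-0.24 (array([ 0.01, -0.03,  0.14]), array([0.0005, 0.0002, 0.0684]))
```

View pics/c5.png

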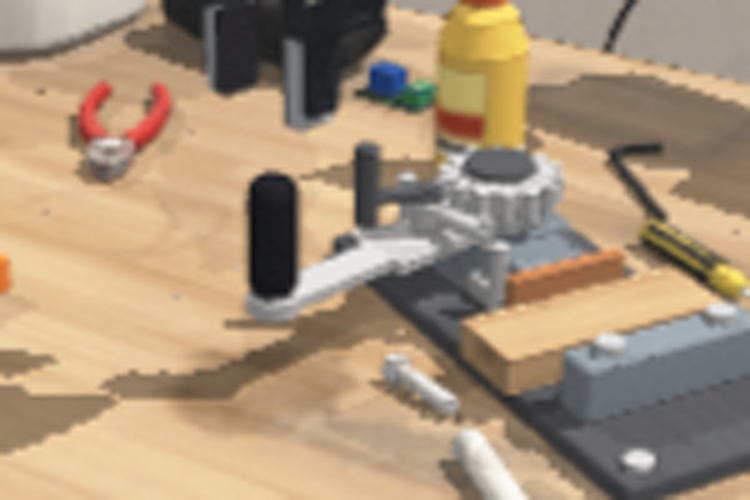

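The tab pin now stands on the −x side at (366,190). The knob, at column 272, is centred between the fingers at columns 232 and 310, so I'll descend.

Request:
move_arm([
  [0,0,0,0,0,0.015,0.04],
  [0,0,0,0,0,0.03,0.04],
  [0,0,0,0,0,0.045,0.04],
  [0,0,0,0,0,0.06,0.04],
  [0,0,0,0,0,0.066,0.035],
  [0,0,0,0,0,0.066,0.03],
  [0,0,0,0,0,0.066,0.03],
])

```text
clock: 6.45
position: [0.4104, 0.2123, 0.0607]
ee_rot: [0.465, 0.885, 0.0, 0.0]
ft_force: [-0.5, -0.4, -0.6]
grip_width: 0.35
```

```bash
cat > arc.py <<'E'
import sys
from h import *
# rows for arc of tool centre: from current angle to target angle b, n rows
b=float(sys.argv[1]); n=int(sys.argv[2]); o=manip.get_obs(); st()
X=o['position']-A0; a=np.arctan2(-X@xc,-X@yc)
print('ftang(+cw)',-o['ft_force']@tang(a)*-1)
for i in range(1,n+1):
    q=a+(b-a)*i/n; r,s=row(kn(q,.135,0,o['position'][2]),q,o); print([0,0,round(r[2],1),round(s[0],4),round(s[1],4),0,.03],round(q,3))
E
python3 arc.py 0.62 10
```

```text
t 6.45 pos [0.4104 0.2123 0.0607] f [-0.54 -0.43 -0.64] g 0.35
clampxy 32.247003820669725 -130.356267494142 ang -0.243 r 0.1343
ftang(+cw) 0.04726717075395076
[0, 0, np.float64(5.0), np.float64(0.0116), np.float64(-0.0002), 0, 0.03] -0.156
[0, 0, np.float64(9.9), np.float64(0.0232), np.float64(0.0013), 0, 0.03] -0.07
[0, 0, np.float64(14.8), np.float64(0.0345), np.float64(0.0038), 0, 0.03] 0.016
[0, 0, np.float64(19.8), np.float64(0.0457), np.float64(0.0073), 0, 0.03] 0.102
[0, 0, np.float64(24.7), np.float64(0.0564), np.float64(0.0117), 0, 0.03] 0.189
[0, 0, np.float64(29.7), np.float64(0.0668), np.float64(0.017), 0, 0.03] 0.275
[0, 0, np.float64(34.6), np.float64(0.0766), np.float64(0.0232), 0, 0.03] 0.361
[0, 0, np.float64(39.6), np.float64(0.0859), np.float64(0.0302), 0, 0.03] 0.447
[0, 0, np.float64(44.5), np.float64(0.0946), np.float64(0.038), 0, 0.03] 0.534
[0, 0, np.float64(49.4), np.float64(0.1025), np.float64(0.0465), 0, 0.03] 0.62
```

Request:
move_arm([
  [0,0,5,0.0116,0,0,0.03],
  [0,0,10,0.0232,0.0013,0,0.03],
  [0,0,15,0.0345,0.0038,0,0.03],
  [0,0,20,0.0457,0.0073,0,0.03],
  [0,0,25,0.0564,0.0117,0,0.03],
  [0,0,29.7,0.0668,0.017,0,0.03],
  [0,0,34.6,0.0766,0.0232,0,0.03],
  [0,0,39.6,0.0859,0.0302,0,0.03],
  [0,0,44.5,0.0946,0.038,0,0.03],
  [0,0,49.4,0.1025,0.0465,0,0.03],
])

```text
clock: 7.45
position: [0.3909, 0.3228, 0.0611]
ee_rot: [0.794, 0.608, 0.0, 0.0]
ft_force: [1.4, -4.4, 1.0]
grip_width: 0.355
```

```bash
sed -i "s/-o\['ft_force'\]@tang(a)\*-1/o['ft_force']@tang(a)/; s/print(\[0,0,round(r\[2\],1),round(s\[0\],4),round(s\[1\],4),0,.03\],round(q,3))/print(f'[0,0,{r[2]:.1f},{s[0]:.4f},{s[1]:.4f},0,0.03]',round(q,3))/" arc.py; python3 arc.py -0.62 10; python3 - <<'E'
from h import *
snap('side','s6'); snap('top','t6')
E
```

```text
t 7.45 pos [0.3909 0.3228 0.0611] f [ 1.38 -4.43  1.03] g 0.355
clampxy -77.98282690686837 -109.66091027723223 ang 0.618 r 0.1346
ftang(+cw) 3.9340160079004574
[0,0,-7.4,-0.0167,0.0007,0,0.03] 0.494
[0,0,-14.5,-0.0331,0.0039,0,0.03] 0.371
[0,0,-21.6,-0.0490,0.0090,0,0.03] 0.247
[0,0,-28.7,-0.0641,0.0161,0,0.03] 0.123
[0,0,-35.8,-0.0782,0.0250,0,0.03] -0.001
[0,0,-42.9,-0.0911,0.0356,0,0.03] -0.125
[0,0,-50.0,-0.1026,0.0477,0,0.03] -0.249
[0,0,-57.1,-0.1126,0.0612,0,0.03] -0.372
[0,0,-64.2,-0.1208,0.0757,0,0.03] -0.496
[0,0,-71.2,-0.1271,0.0912,0,0.03] -0.62
```

Request:
move_arm([
  [0,0,-7.4,-0.0167,0.0007,0,0.03],
  [0,0,-14.5,-0.0331,0.0039,0,0.03],
  [0,0,-21.6,-0.049,0.009,0,0.03],
  [0,0,-28.7,-0.0641,0.0161,0,0.03],
  [0,0,-35.8,-0.0782,0.025,0,0.03],
  [0,0,-42.9,-0.0911,0.0356,0,0.03],
  [0,0,-50,-0.1026,0.0477,0,0.03],
  [0,0,-57.1,-0.1126,0.0612,0,0.03],
  [0,0,-64.2,-0.1208,0.0757,0,0.03],
  [0,0,-71.2,-0.1271,0.0912,0,0.03],
])

```text
clock: 8.55
position: [0.4456, 0.1759, 0.0607]
ee_rot: [0.286, 0.958, 0.0, -0.0]
ft_force: [-1.6, 1.4, 0.7]
grip_width: 0.349
```

```bash
python3 arc.py 0.62 14; python3 - <<'E'
from h import *
b=snap('side','s7')[:,:,::-1]
L=[cv2.imread('pics/s0.png'),cv2.imread('pics/s6.png'),b]
cv2.imwrite('pics/c7.png',np.vstack([cv2.resize(i[205:255,260:345],(510,200),interpolation=cv2.INTER_CUBIC) for i in L]))
E
```

```text
t 8.55 pos [0.4456 0.1759 0.0607] f [-1.6   1.4   0.66] g 0.349
clampxy 78.79835276832625 -110.2773468959295 ang -0.62 r 0.1355
ftang(+cw) -2.1086014475356216
[0,0,5.7,0.0119,0.0012,0,0.03] -0.532
[0,0,10.8,0.0238,0.0029,0,0.03] -0.443
[0,0,15.8,0.0354,0.0057,0,0.03] -0.355
[0,0,20.9,0.0468,0.0094,0,0.03] -0.266
[0,0,26.0,0.0577,0.0142,0,0.03] -0.177
[0,0,31.1,0.0682,0.0199,0,0.03] -0.089
[0,0,36.1,0.0782,0.0265,0,0.03] -0.0
[0,0,41.2,0.0875,0.0340,0,0.03] 0.088
[0,0,46.3,0.0962,0.0423,0,0.03] 0.177
[0,0,51.4,0.1040,0.0513,0,0.03] 0.266
[0,0,56.5,0.1111,0.0609,0,0.03] 0.354
[0,0,61.5,0.1172,0.0712,0,0.03] 0.443
[0,0,66.6,0.1225,0.0819,0,0.03] 0.531
[0,0,71.7,0.1267,0.0931,0,0.03] 0.62
```

View pics/c7.png

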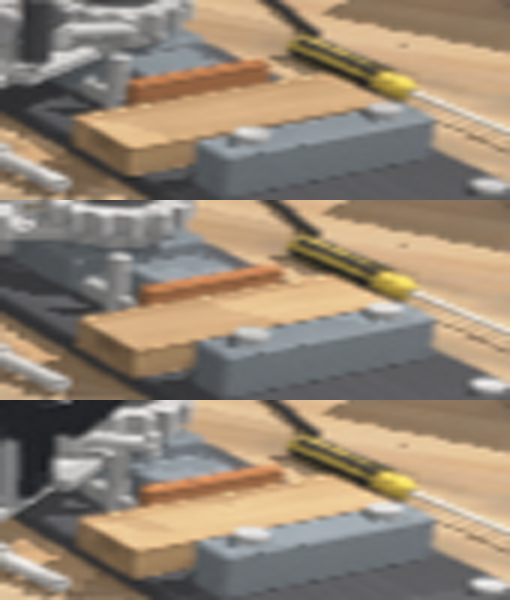

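Request:
move_arm([
  [0,0,5.7,0.0119,0.0012,0,0.03],
  [0,0,10.8,0.0238,0.0029,0,0.03],
  [0,0,15.8,0.0354,0.0057,0,0.03],
  [0,0,20.9,0.0468,0.0094,0,0.03],
  [0,0,26,0.0577,0.0142,0,0.03],
  [0,0,31.1,0.0682,0.0199,0,0.03],
  [0,0,36.1,0.0782,0.0265,0,0.03],
])

```text
clock: 9.3
position: [0.3954, 0.2418, 0.0608]
ee_rot: [0.574, 0.819, 0.0, 0.0]
ft_force: [4.8, -2.0, -1.2]
grip_width: 0.352
```

```bash
python3 arc.py 0.62 10
```

```text
t 9.3 pos [0.3954 0.2418 0.0608] f [ 4.83 -2.   -1.18] g 0.352
clampxy -0.6523709126946344 -134.01564815901273 ang 0.005 r 0.134
ftang(+cw) 3.5560097189767257
[0,0,3.1,0.0083,-0.0008,0,0.03] 0.066
[0,0,6.7,0.0166,-0.0001,0,0.03] 0.128
[0,0,10.2,0.0248,0.0011,0,0.03] 0.189
[0,0,13.7,0.0329,0.0029,0,0.03] 0.251
[0,0,17.2,0.0409,0.0051,0,0.03] 0.312
[0,0,20.8,0.0488,0.0078,0,0.03] 0.374
[0,0,24.3,0.0564,0.0109,0,0.03] 0.435
[0,0,27.8,0.0639,0.0146,0,0.03] 0.497
[0,0,31.3,0.0711,0.0187,0,0.03] 0.558
[0,0,34.9,0.0781,0.0232,0,0.03] 0.62
```

Request:
move_arm([
  [0,0,3.1,0.0083,-0.0004,0,0.03],
  [0,0,6.7,0.0166,0,0,0.03],
  [0,0,10.2,0.0248,0.0011,0,0.03],
  [0,0,13.7,0.0329,0.0029,0,0.03],
])

```text
clock: 9.7
position: [0.387, 0.2736, 0.0609]
ee_rot: [0.667, 0.745, 0.001, 0.0]
ft_force: [2.1, -3.5, 0.3]
grip_width: 0.351
```

```bash
python3 arc.py 0.62 9
```

```text
t 9.7 pos [0.387  0.2736 0.0609] f [ 2.09 -3.47  0.33] g 0.351
clampxy -33.37048795032932 -130.6563137981791 ang 0.25 r 0.1349
ftang(+cw) 3.6819600407660054
[0,0,2.4,0.0055,-0.0000,0,0.03] 0.291
[0,0,4.7,0.0111,0.0003,0,0.03] 0.332
[0,0,7.1,0.0166,0.0009,0,0.03] 0.373
[0,0,9.4,0.0221,0.0017,0,0.03] 0.414
[0,0,11.8,0.0275,0.0027,0,0.03] 0.456
[0,0,14.2,0.0330,0.0039,0,0.03] 0.497
[0,0,16.5,0.0383,0.0054,0,0.03] 0.538
[0,0,18.9,0.0436,0.0071,0,0.03] 0.579
[0,0,21.2,0.0488,0.0090,0,0.03] 0.62
```

Request:
move_arm([
  [0,0,2.4,0.0055,0,0,0.03],
  [0,0,4.7,0.0111,0.0003,0,0.03],
  [0,0,7.1,0.0166,0.0009,0,0.03],
  [0,0,9.4,0.0221,0.0017,0,0.03],
])

```text
clock: 10.1
position: [0.3861, 0.2956, 0.0608]
ee_rot: [0.725, 0.688, 0.0, 0.0]
ft_force: [2.4, -2.4, 1.6]
grip_width: 0.352
```

Request:
move_arm([
  [0,0,2.4,0.0055,0,0,0.03],
  [0,0,4.7,0.0111,0.0003,0,0.03],
  [0,0,7.1,0.0166,0.0009,0,0.03],
  [0,0,9.4,0.0221,0.0017,0,0.03],
])

```text
clock: 10.5
position: [0.3888, 0.3174, 0.0607]
ee_rot: [0.779, 0.627, 0.0, 0.0]
ft_force: [1.6, -4.5, 2.1]
grip_width: 0.35
```

```bash
python3 arc.py -0.62 10; python3 -c "
from h import *
snap('side','s8')"
```

```text
t 10.5 pos [0.3888 0.3174 0.0607] f [ 1.58 -4.5   2.06] g 0.35
clampxy -73.66135009948047 -113.46771949895907 ang 0.576 r 0.1353
ftang(+cw) 4.056139494452929
[0,0,-6.9,-0.0161,0.0013,0,0.03] 0.456
[0,0,-13.8,-0.0320,0.0042,0,0.03] 0.337
[0,0,-20.6,-0.0474,0.0089,0,0.03] 0.217
[0,0,-27.5,-0.0621,0.0155,0,0.03] 0.097
[0,0,-34.3,-0.0760,0.0238,0,0.03] -0.022
[0,0,-41.2,-0.0887,0.0337,0,0.03] -0.142
[0,0,-48.0,-0.1002,0.0450,0,0.03] -0.261
[0,0,-54.9,-0.1103,0.0576,0,0.03] -0.381
[0,0,-61.7,-0.1187,0.0714,0,0.03] -0.5
[0,0,-68.6,-0.1255,0.0860,0,0.03] -0.62
```

Request:
move_arm([
  [0,0,-6.9,-0.0161,0.0013,0,0.03],
  [0,0,-13.8,-0.032,0.0042,0,0.03],
  [0,0,-20.6,-0.0474,0.0089,0,0.03],
  [0,0,-27.5,-0.0621,0.0155,0,0.03],
  [0,0,-34.3,-0.076,0.0238,0,0.03],
  [0,0,-41.2,-0.0887,0.0337,0,0.03],
  [0,0,-48,-0.1002,0.045,0,0.03],
  [0,0,-54.9,-0.1103,0.0576,0,0.03],
  [0,0,-61.7,-0.1187,0.0714,0,0.03],
  [0,0,-68.6,-0.1255,0.086,0,0.03],
])

```text
clock: 11.55
position: [0.4455, 0.1768, 0.0605]
ee_rot: [0.287, 0.958, 0.0, -0.0]
ft_force: [-1.6, 1.7, -0.4]
grip_width: 0.352
```

```bash
python3 arc.py 0.62 28 | head -12; python3 - <<'E'
from h import *
b=snap('side','s9')[:,:,::-1]
L=[cv2.imread('pics/s7.png'),b]
cv2.imwrite('pics/c9.png',np.vstack([cv2.resize(i[205:255,260:345],(510,300),interpolation=cv2.INTER_CUBIC) for i in L]))
E
```

```text
t 11.55 pos [0.4455 0.1768 0.0605] f [-1.59  1.7  -0.38] g 0.352
clampxy 77.92579194601839 -110.03206276984808 ang -0.616 r 0.1348
ftang(+cw) -2.271918881825117
[0,0,3.2,0.0060,0.0000,0,0.03] -0.572
[0,0,5.8,0.0119,0.0005,0,0.03] -0.528
[0,0,8.3,0.0178,0.0012,0,0.03] -0.484
[0,0,10.8,0.0237,0.0022,0,0.03] -0.44
[0,0,13.4,0.0295,0.0035,0,0.03] -0.395
[0,0,15.9,0.0353,0.0050,0,0.03] -0.351
[0,0,18.4,0.0410,0.0067,0,0.03] -0.307
[0,0,20.9,0.0466,0.0087,0,0.03] -0.263
[0,0,23.5,0.0521,0.0110,0,0.03] -0.219
```

View pics/c9.png

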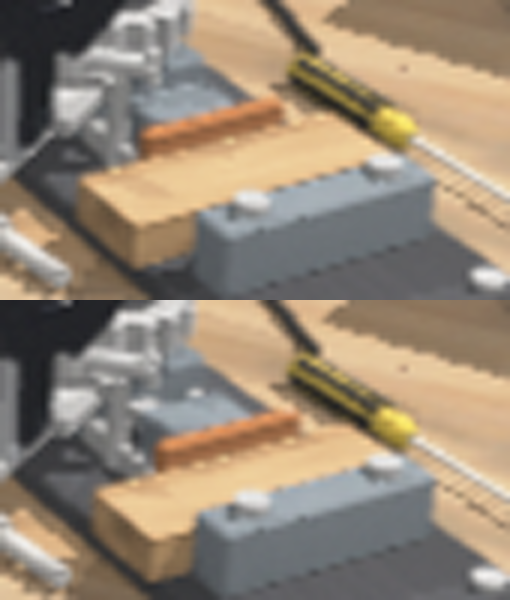

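```bash
python3 - <<'E'
from h import *
for d in (0,10,20,26): print(d,(proj('side',A0+xc*(.06+d/1e3)+yc*.03+[0,0,.036])-[260,205])*6)
E
```

```text
0 [268.57909251  90.33876338]
10 [284.84745728 101.29010342]
20 [301.42874538 112.45209338]
26 [311.53149917 119.25294237]
```

Request:
move_arm([
  [0,0,3.2,0.006,0,0,0.03],
  [0,0,5.8,0.0119,0.0005,0,0.03],
  [0,0,8.3,0.0178,0.0012,0,0.03],
  [0,0,10.8,0.0237,0.0022,0,0.03],
  [0,0,13.4,0.0295,0.0035,0,0.03],
  [0,0,15.9,0.0353,0.005,0,0.03],
  [0,0,18.4,0.041,0.0067,0,0.03],
  [0,0,20.9,0.0466,0.0087,0,0.03],
  [0,0,23.5,0.0521,0.011,0,0.03],
])

```text
clock: 12.5
position: [0.4086, 0.2151, 0.0606]
ee_rot: [0.48, 0.877, 0.0, 0.0]
ft_force: [3.6, -2.3, -1.1]
grip_width: 0.354
```

```bash
python3 arc.py 0.62 28 | head -13
```

```text
t 12.5 pos [0.4086 0.2151 0.0606] f [ 3.63 -2.28 -1.09] g 0.354
clampxy 29.015611156438055 -131.02838691025275 ang -0.218 r 0.1342
ftang(+cw) 3.894121754710124
[0,0,1.2,0.0040,-0.0008,0,0.03] -0.188
[0,0,2.9,0.0081,-0.0006,0,0.03] -0.158
[0,0,4.6,0.0121,-0.0004,0,0.03] -0.128
[0,0,6.3,0.0161,0.0000,0,0.03] -0.098
[0,0,8.0,0.0201,0.0005,0,0.03] -0.068
[0,0,9.7,0.0241,0.0011,0,0.03] -0.038
[0,0,11.4,0.0281,0.0019,0,0.03] -0.008
[0,0,13.2,0.0320,0.0027,0,0.03] 0.021
[0,0,14.9,0.0360,0.0037,0,0.03] 0.051
[0,0,16.6,0.0398,0.0048,0,0.03] 0.081
```

Request:
move_arm([
  [0,0,1.5,0.004,-0.0004,0,0.03],
  [0,0,3,0.008,-0.0004,0,0.03],
  [0,0,4.6,0.012,-0.0003,0,0.03],
  [0,0,6.3,0.016,0,0,0.03],
])

```text
clock: 12.9
position: [0.4005, 0.2286, 0.0608]
ee_rot: [0.527, 0.85, 0.001, 0.001]
ft_force: [4.9, -2.4, -0.4]
grip_width: 0.353
```

Request:
move_arm([
  [0,0,1.7,0.004,0,0,0.03],
  [0,0,3.4,0.008,0.0002,0,0.03],
  [0,0,5.1,0.012,0.0005,0,0.03],
])

```text
clock: 13.2
position: [0.3958, 0.2393, 0.0608]
ee_rot: [0.565, 0.825, 0.001, 0.001]
ft_force: [4.6, -3.8, -0.7]
grip_width: 0.351
```

```bash
python3 arc.py 0.62 28 | head -7
```

```text
t 13.2 pos [0.3958 0.2393 0.0608] f [ 4.61 -3.8  -0.66] g 0.351
clampxy 1.8329693083733722 -134.53328826146836 ang -0.014 r 0.1345
ftang(+cw) 5.22066168912551
[0,0,1.1,0.0031,-0.0004,0,0.03] 0.009
[0,0,2.4,0.0061,-0.0003,0,0.03] 0.032
[0,0,3.7,0.0092,-0.0002,0,0.03] 0.054
[0,0,5.0,0.0122,0.0001,0,0.03] 0.077
```

Request:
move_arm([
  [0,0,0.8,0.002,0,0,0.03],
  [0,0,1.6,0.004,0,0,0.03],
])

```text
clock: 13.4
position: [0.3944, 0.2429, 0.0608]
ee_rot: [0.576, 0.817, 0.001, 0.001]
ft_force: [5.0, -3.9, -0.1]
grip_width: 0.351
```

```bash
python3 arc.py 0.62 28 | head -3
```

```text
t 13.4 pos [0.3944 0.2429 0.0608] f [ 4.96 -3.92 -0.09] g 0.351
clampxy -2.0410585181006025 -134.54186816203224 ang 0.015 r 0.1346
ftang(+cw) 5.361896748848788
```

Request:
move_arm([
  [0,0,0.8,0.002,0,0,0.03],
  [0,0,1.6,0.004,0,0,0.03],
])

```text
clock: 13.6
position: [0.3931, 0.2466, 0.0608]
ee_rot: [0.587, 0.809, 0.001, 0.001]
ft_force: [4.9, -3.5, -0.2]
grip_width: 0.351
```

Request:
move_arm([
  [0,0,0.8,0.002,0,0,0.03],
  [0,0,1.6,0.004,0.0001,0,0.03],
])

```text
clock: 13.8
position: [0.392, 0.2503, 0.0608]
ee_rot: [0.599, 0.801, 0.001, 0.001]
ft_force: [5.9, -4.4, -0.3]
grip_width: 0.355
```

```bash
python3 arc.py 0.62 28 | head -3
```

```text
t 13.8 pos [0.392  0.2503 0.0608] f [ 5.91 -4.45 -0.27] g 0.355
clampxy -9.769495941210572 -134.2355069985311 ang 0.073 r 0.1346
ftang(+cw) 5.9435571413135655
```

Request:
move_arm([
  [0,0,0.8,0.002,0,0,0.03],
  [0,0,1.6,0.004,0.0001,0,0.03],
  [0,0,2.4,0.006,0.0002,0,0.03],
])

```text
clock: 14.1
position: [0.3905, 0.2559, 0.0608]
ee_rot: [0.615, 0.788, 0.001, 0.001]
ft_force: [5.2, -5.4, 0.5]
grip_width: 0.351
```

```bash
python3 arc.py 0.62 28 | head -3
```

```text
t 14.1 pos [0.3905 0.2559 0.0608] f [ 5.17 -5.41  0.54] g 0.351
clampxy -15.603879733013017 -133.63368502468265 ang 0.116 r 0.1345
ftang(+cw) 6.498059762566372
```

Request:
move_arm([
  [0,0,0,0,0,0,0.03],
  [0,0,0,0,0,0,0.03],
  [0,0,0,0,0,0,0.03],
  [0,0,0,0,0,0,0.03],
])

```text
clock: 14.5
position: [0.3902, 0.2562, 0.0608]
ee_rot: [0.615, 0.788, 0.001, 0.001]
ft_force: [4.4, -4.0, -0.3]
grip_width: 0.354
```

```bash
python3 arc.py 0.62 28 | head -3
```

```text
t 14.5 pos [0.3902 0.2562 0.0608] f [ 4.38 -3.96 -0.35] g 0.354
clampxy -15.925844453580664 -133.7624854252255 ang 0.119 r 0.1347
ftang(+cw) 4.898817159352908
```

```bash
python3 - <<'E'
from h import *
F=[]
for i in range(10):
    cams.camera('side'); o=manip.get_obs(); F.append(o['ft_force'])
F=np.array(F); t=tang(.115); r=np.array([*(-yc*np.cos(.115)-xc*np.sin(.115))])
print((F@t).round(2),(F@t).mean(),(F@r).mean(),o['position'])
E
```

```text
[5.04 3.97 4.52 4.7  4.33 4.59 5.37 4.29 4.02 5.16] 4.598914133377144 -3.281689098278452 [0.39023444 0.25619905 0.06081411]
```

Request:
move_arm([
  [0,0,0.4,0.001,0,0,0.03],
  [0,0,0.8,0.002,0,0,0.03],
])

```text
clock: 15.2
position: [0.3899, 0.2578, 0.0608]
ee_rot: [0.621, 0.784, 0.001, 0.001]
ft_force: [4.8, -5.9, 0.4]
grip_width: 0.352
```

Request:
move_arm([
  [0,0,0.4,0.001,0,0,0.03],
])

```text
clock: 15.3
position: [0.3897, 0.2587, 0.0608]
ee_rot: [0.624, 0.782, 0.001, 0.001]
ft_force: [5.0, -5.4, 0.9]
grip_width: 0.347
```

Request:
move_arm([
  [0,0,0.4,0.001,0,0,0.03],
])

```text
clock: 15.4
position: [0.3895, 0.2596, 0.0608]
ee_rot: [0.626, 0.78, 0.001, 0.001]
ft_force: [5.6, -5.1, 0.1]
grip_width: 0.351
```

```bash
python3 - <<'E'
from h import *
for f,q in (((0,0,0),0),): pass
st(.14); F=[]
for i in range(8):
    cams.camera('side'); o=manip.get_obs(); F.append(o['ft_force']@tang(.14))
print(np.round(F,2),np.mean(F)); print(tang(.14))
E
```

```text
t 15.4 pos [0.3895 0.2596 0.0608] f [ 5.62 -5.1   0.15] g 0.351
clampxy -19.377494247267464 -133.22641500515027 ang 0.144 r 0.1346
f tang(-x) on tool -6.20114590701346
[5.89 5.51 5.07 5.74 5.7  5.8  5.16 6.21] 5.63730918731857
[ 0.21885676 -0.975757    0.        ]
```

Request:
move_arm([
  [0,0,0.4,0.001,0,0,0.03],
  [0,0,0.8,0.002,0,0,0.03],
])

```text
clock: 16.0
position: [0.3891, 0.2615, 0.0608]
ee_rot: [0.632, 0.775, 0.001, 0.001]
ft_force: [6.1, -5.1, 0.0]
grip_width: 0.352
```

Request:
move_arm([
  [0,0,0.4,0.001,0,0,0.03],
])

```text
clock: 16.1
position: [0.3889, 0.2625, 0.0608]
ee_rot: [0.634, 0.773, 0.001, 0.001]
ft_force: [5.7, -6.0, 0.9]
grip_width: 0.351
```

Request:
move_arm([
  [0,0,0.4,0.001,0,0,0.03],
])

```text
clock: 16.2
position: [0.3887, 0.2635, 0.0608]
ee_rot: [0.637, 0.771, 0.001, 0.001]
ft_force: [5.2, -4.9, -0.4]
grip_width: 0.352
```

```bash
python3 - <<'E'
from h import *
st(.17); F=[]
for i in range(24):
    cams.camera('side'); o=manip.get_obs(); F.append(o['ft_force']@tang(.17))
F=np.array(F);print(F.reshape(6,4).mean(1)); print(tang(.17))
E
```

```text
t 16.2 pos [0.3887 0.2635 0.0608] f [ 5.25 -4.9  -0.44] g 0.352
clampxy -23.25445598406106 -132.5997324158249 ang 0.174 r 0.1346
f tang(-x) on tool -5.803788044193839
[6.05864738 5.57653398 5.85268988 5.01315658 5.81575313 5.666236  ]
[ 0.18948996 -0.98188266  0.        ]
```

Request:
move_arm([
  [0,0,0.6,0.0015,0,0,0.03],
])

```text
clock: 17.5
position: [0.3885, 0.2648, 0.0608]
ee_rot: [0.641, 0.767, 0.001, 0.001]
ft_force: [6.3, -6.2, 0.4]
grip_width: 0.352
```

Request:
move_arm([
  [0,0,0.6,0.0015,0,0,0.03],
])

```text
clock: 17.6
position: [0.3882, 0.2664, 0.0608]
ee_rot: [0.645, 0.764, 0.001, 0.001]
ft_force: [5.2, -6.3, 0.8]
grip_width: 0.355
```

Request:
move_arm([
  [0,0,0.6,0.0015,0,0,0.03],
])

```text
clock: 17.7
position: [0.388, 0.2678, 0.0608]
ee_rot: [0.649, 0.761, 0.001, 0.001]
ft_force: [6.1, -6.1, 1.5]
grip_width: 0.35
```

```bash
python3 - <<'E'
from h import *
st(.2); print(tang(.2)); snap('side','s10')
E
```

```text
t 17.7 pos [0.388  0.2678 0.0608] f [ 6.06 -6.1   1.48] g 0.35
clampxy -27.596536868606872 -131.75132515020908 ang 0.206 r 0.1346
f tang(-x) on tool -6.985717937044877
[ 0.15995263 -0.98712469  0.        ]
```

Request:
move_arm([
  [0,0,0,-0.002,0,0,0.03],
  [0,0,0,-0.004,0,0,0.034],
  [0,0,0,-0.004,0,0,0.044],
  [0,0,0,-0.004,0,0,0.044],
  [0,0,0,-0.004,0,0,0.044],
])

```text
clock: 18.25
position: [0.3873, 0.2648, 0.0603]
ee_rot: [0.648, 0.762, -0.0, -0.0]
ft_force: [0.3, -4.4, 1.5]
grip_width: 0.515
```

```bash
python3 -c "
from h import *
st(.2)"
```

```text
t 18.25 pos [0.3873 0.2648 0.0603] f [ 0.32 -4.41  1.48] g 0.515
clampxy -25.005900434190654 -133.43685193596576 ang 0.185 r 0.1358
f tang(-x) on tool -4.409628543052257
```

```bash
python3 - <<'E'
from h import *
F=[]
for i in range(8):
    b=cams.camera('side'); o=manip.get_obs(); F.append(o['ft_force'])
print(np.mean(F,0),np.mean(F,0)@tang(.19),o['position'])
L=[cv2.imread('pics/s10.png'),b[:,:,::-1]]
cv2.imwrite('pics/c11.png',np.vstack([cv2.resize(i[185:255,200:330],(540,290),interpolation=cv2.INTER_CUBIC) for i in L]))
E
```

```text
[-0.84800821 -2.77569516  1.56208837] 2.5913753791833027 [0.38746813 0.26484503 0.06021963]
```

View pics/c11.png

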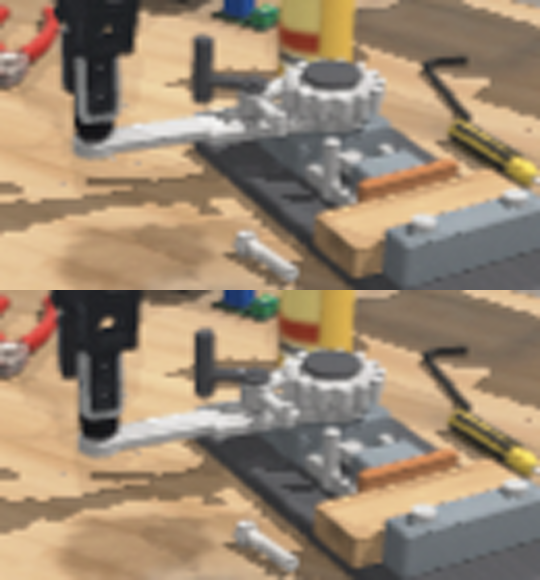

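Request:
move_arm([
  [0,0,0,-0.002,0,0,0.044],
  [0,0,0,-0.004,0,0,0.044],
  [0,0,0,-0.004,0,0,0.044],
  [0,0,0,-0.004,0,0,0.044],
])

```text
clock: 19.05
position: [0.3886, 0.2608, 0.0604]
ee_rot: [0.648, 0.762, 0.0, 0.0]
ft_force: [1.3, -1.3, 0.0]
grip_width: 0.516
```

```bash
python3 - <<'E'
from h import *
F=[]
for i in range(6):
    b=cams.camera('side'); o=manip.get_obs(); F.append(o['ft_force'])
print(np.mean(F,0),np.mean(F,0)@tang(.19)); st()
b=b[:,:,::-1]; cv2.imwrite('pics/s12.png',b)
c=cv2.imread('pics/s10.png')
# image shift of the tab pin / lever region and of the jaw pad between s10 and now
g=lambda i,y0,y1,x0,x1: cv2.cvtColor(i[y0:y1,x0:x1],cv2.COLOR_BGR2GRAY)
for nm,(y0,y1,x0,x1) in {'tabpin':(193,212,244,254),'pad':(222,234,285,312),'offcut':(232,252,275,292)}.items():
    m=cv2.matchTemplate(g(b,y0-8,y1+8,x0-10,x1+10),g(c,y0,y1,x0,x1),cv2.TM_CCOEFF_NORMED); _,s,_,l=cv2.minMaxLoc(m); print(nm,s,np.array(l)-[10,8])
E
```

```text
[ 2.3269078  -2.79540057 -0.31541569] 3.149945234117224
t 19.35 pos [0.3886 0.2608 0.0604] f [ 3.25 -2.9  -0.84] g 0.515
clampxy -20.79214545549117 -133.6652008308588 ang 0.154 r 0.1353
tabpin 0.9281019568443298 [1 1]
pad 0.9989383220672607 [0 0]
offcut 0.9961446523666382 [0 0]
```

Request:
move_arm([
  [0,0,0,-0.002,0,0,0.044],
  [0,0,0,-0.004,0,0,0.044],
  [0,0,0,-0.006,0,0,0.044],
  [0,0,0,-0.006,0,0,0.044],
  [0,0,0,-0.006,0,0,0.044],
])

```text
clock: 19.85
position: [0.3892, 0.2547, 0.0603]
ee_rot: [0.648, 0.762, -0.0, -0.0]
ft_force: [0.2, -2.0, 1.3]
grip_width: 0.515
```

```bash
cat > chk.py <<'E'
from h import *
F=[]
for i in range(6):
    b=cams.camera('side'); o=manip.get_obs(); F.append(o['ft_force'])
st(); X=o['position']-A0; a=np.arctan2(-X@xc,-X@yc)
print('meanF',np.mean(F,0),'tang',np.mean(F,0)@tang(a))
b=b[:,:,::-1]; cv2.imwrite('pics/last.png',b)
c=cv2.imread('pics/s10.png')
g=lambda i,y0,y1,x0,x1: cv2.resize(cv2.cvtColor(i[y0:y1,x0:x1],cv2.COLOR_BGR2GRAY),None,fx=5,fy=5,interpolation=cv2.INTER_CUBIC)
for nm,(y0,y1,x0,x1) in {'tabpin':(193,212,244,254),'pad':(222,234,285,312),'offcut':(232,252,275,292),'stop':(235,250,300,330)}.items():
    m=cv2.matchTemplate(g(b,y0-8,y1+8,x0-10,x1+10),g(c,y0,y1,x0,x1),cv2.TM_CCOEFF_NORMED); _,s,_,l=cv2.minMaxLoc(m); print(nm,round(s,3),(np.array(l)-[50,40])/5)
E
python3 chk.py
```

```text
t 20.15 pos [0.3892 0.2548 0.0603] f [-1.45 -2.57  1.44] g 0.515
clampxy -14.950916907140781 -135.2160374040585 ang 0.11 r 0.136
meanF [-0.26706563 -2.76604025  1.47115522] tang 2.6134874556806142
tabpin 0.928 [1.  1.4]
pad 0.996 [0. 0.]
offcut 0.993 [0. 0.]
stop 0.998 [0. 0.]
```

```bash
python3 - <<'E'
from h import *
for q in (.2,.15,.1,.05,0): print(q,proj('side',kn(q,.0706,-.0134,.075)),proj('side',kn(q,.135,0,.044)))
for f in('s10','s12','last'):
    i=cv2.imread(f'pics/{f}.png').astype(int)[208:228,212:250]
    w=(i.min(2)>150)&(i.max(2)-i.min(2)<30); ys,xs=np.nonzero(w); print(f,w.sum(),xs.min()+212, [ (c+212,ys[xs==c].max()+208) for c in range(4,36,4) if (xs==c).any()])
E
```

```text
0.2 [247.96272472 198.15493245] [221.66314003 216.71276945]
0.15 [248.1793154  198.79524199] [222.45917672 218.02688398]
0.1 [248.47706812 199.43571131] [223.41618277 219.33618936]
0.05 [248.8561291  200.07465337] [224.53469208 220.63669965]
0 [249.31641309 200.71034744] [225.81465598 221.92430327]
s10 108 223 [(224, np.int64(220)), (228, np.int64(219)), (232, np.int64(219)), (236, np.int64(218)), (240, np.int64(217)), (244, np.int64(217))]
s12 114 224 [(224, np.int64(223)), (228, np.int64(224)), (232, np.int64(221)), (236, np.int64(221)), (240, np.int64(220)), (244, np.int64(219))]
last 118 224 [(224, np.int64(224)), (228, np.int64(226)), (232, np.int64(223)), (236, np.int64(222)), (240, np.int64(221)), (244, np.int64(220))]
```

```bash
cat > jaw.py <<'E'
from h import *
import sys
def ext(i,y0,y1,x0,x1): return cv2.cvtColor(i[y0:y1,x0:x1],cv2.COLOR_BGR2GRAY).astype(np.float32)
c=cv2.imread('pics/s10.png')
for f in sys.argv[1:]:
    b=cv2.imread(f'pics/{f}.png')
    for nm,(y0,y1,x0,x1) in {'jaw':(213,226,280,300),'wheel':(197,214,268,294),'pad':(222,234,285,312),'stop':(235,250,300,330)}.items():
        W=np.eye(2,3,dtype=np.float32)
        try: cc,W=cv2.findTransformECC(ext(c,y0,y1,x0,x1),ext(b,y0,y1,x0,x1),W,cv2.MOTION_TRANSLATION)
        except cv2.error: cc=0
        print(f,nm,round(cc,4),W[:,2].round(2))
E
python3 jaw.py s12 last s9; python3 -c "
from h import *
for d in (24,26): print(proj('side',A0+xc*d/1e3+[0,0,.033]))"
```

```text
s12 jaw 0.9986 [-0.02 -0.03]
s12 wheel 0.9603 [ 0.14 -0.07]
s12 pad 0.9998 [-0.01 -0.  ]
s12 stop 0.9789 [0.09 0.09]
last jaw 0.9849 [-0.08 -0.07]
last wheel 0.9381 [ 0.16 -0.07]
last pad 0.9992 [ 0.01 -0.01]
last stop 0.9658 [0.11 0.07]
s9 jaw 0.6876 [5.36 1.49]
s9 wheel 0.5881 [-1.23  0.74]
s9 pad 0.8778 [-0.81 -0.11]
s9 stop 0.9657 [0.14 0.08]
[284.45776521 217.68243137]
[284.94821102 218.03354084]
```

Request:
move_arm([
  [0,0,-1,-0.003,0,0,0.044],
  [0,0,-2,-0.006,0,0,0.044],
  [0,0,-3,-0.009,0.001,0,0.044],
  [0,0,-4,-0.012,0.001,0,0.044],
  [0,0,-4,-0.012,0.001,0,0.044],
  [0,0,-4,-0.012,0.001,0,0.044],
])

```text
clock: 20.75
position: [0.3922, 0.2434, 0.0603]
ee_rot: [0.621, 0.784, 0.0, -0.0]
ft_force: [1.1, -0.3, 0.9]
grip_width: 0.517
```

```bash
python3 chk.py; python3 jaw.py last; python3 - <<'E'
from h import *
for f in('s10','s12','last'):
    i=cv2.imread(f'pics/{f}.png').astype(int)[208:236,212:250]
    w=(i.min(2)>150)&(i.max(2)-i.min(2)<30); ys,xs=np.nonzero(w); print(f,w.sum(),xs.min()+212, [ (c+212,ys[xs==c].max()+208) for c in range(4,36,4) if (xs==c).any()])
E
```

```text
t 21.05 pos [0.3922 0.2434 0.0603] f [-0.61 -0.29  0.31] g 0.517
clampxy -3.275375535635901 -136.44410903369973 ang 0.024 r 0.1365
meanF [-0.37865873 -0.19715499 -0.02942624] tang 0.061010171263996105
tabpin 0.891 [1.4 2. ]
pad 0.994 [0. 0.]
offcut 0.989 [0. 0.]
stop 0.998 [0. 0.]
last jaw 0.9724 [-0.14 -0.05]
last wheel 0.9144 [ 0.21 -0.04]
last pad 0.999 [ 0.02 -0.01]
last stop 0.9717 [0.08 0.09]
s10 108 223 [(224, np.int64(220)), (228, np.int64(219)), (232, np.int64(219)), (236, np.int64(218)), (240, np.int64(217)), (244, np.int64(217))]
s12 114 224 [(224, np.int64(223)), (228, np.int64(224)), (232, np.int64(221)), (236, np.int64(221)), (240, np.int64(220)), (244, np.int64(219))]
last 112 224 [(224, np.int64(225)), (228, np.int64(225)), (232, np.int64(225)), (236, np.int64(224)), (240, np.int64(223)), (244, np.int64(222))]
```

Request:
move_arm([
  [0,0,1.2,0.003,0,0,0.044],
  [0,0,2.4,0.006,0,0,0.044],
  [0,0,3.6,0.009,0,0,0.044],
])

```text
clock: 21.35
position: [0.3901, 0.2517, 0.0603]
ee_rot: [0.646, 0.763, -0.0, 0.0]
ft_force: [-0.1, -4.6, 3.2]
grip_width: 0.518
```

Request:
move_arm([
  [0,0,0.8,0.002,0,0,0.044],
])

```text
clock: 21.45
position: [0.3896, 0.2537, 0.0602]
ee_rot: [0.651, 0.759, -0.001, 0.0]
ft_force: [-1.6, -5.4, 4.0]
grip_width: 0.512
```

Request:
move_arm([
  [0,0,0.8,0.002,0,0,0.044],
])

```text
clock: 21.55
position: [0.3893, 0.2554, 0.0602]
ee_rot: [0.656, 0.754, -0.001, 0.0]
ft_force: [-0.7, -5.9, 3.4]
grip_width: 0.518
```

Request:
move_arm([
  [0,0,0.8,0.002,0,0,0.044],
])

```text
clock: 21.65
position: [0.3888, 0.2572, 0.0601]
ee_rot: [0.662, 0.75, -0.001, 0.0]
ft_force: [-2.4, -8.2, 4.8]
grip_width: 0.514
```

Request:
move_arm([
  [0,0,0.8,0.002,0,0,0.044],
])

```text
clock: 21.75
position: [0.3885, 0.259, 0.06]
ee_rot: [0.667, 0.745, -0.001, 0.0]
ft_force: [-1.9, -7.1, 4.7]
grip_width: 0.517
```

```bash
python3 -c "
from h import *
st(.1);print(tang(.07),tang(.1))"
```

```text
t 21.75 pos [0.3885 0.259  0.06  ] f [-1.9  -7.09  4.66] g 0.517
clampxy -19.122776511487473 -134.3770884169844 ang 0.141 r 0.1357
f tang(-x) on tool -6.359318088565085
[ 0.286568  -0.9580599  0.       ] [ 0.25770157 -0.96622456  0.        ]
```

```bash
cp pics/last.png pics/back.png; python3 - <<'E'
from h import *
b=snap('side','s13')
# unwrap the wheel's rim in each picture: sample points on cylinder r=.029 front, z .037-.063
def unwrap(f):
    i=cv2.cvtColor(cv2.imread(f'pics/{f}.png'),cv2.COLOR_BGR2GRAY).astype(np.float32)
    A=np.arange(-1.3,1.31,.02); Z=np.linspace(.048,.063,10); m=[];
    for z in Z: m.append([proj('side',A0+.029*(-yc*np.cos(a)+xc*np.sin(a))+[0,0,z])+[1.4,1.8] for a in A])
    m=np.array(m,np.float32); return cv2.remap(i,m[...,0],m[...,1],cv2.INTER_CUBIC)
def sh(u,v):
    best=[]
    for k in range(-22,23):
        a=u[:,30:-30]; c=v[:,30+k:v.shape[1]-30+k]; best.append((np.corrcoef(a.ravel(),c.ravel())[0,1],round(-k*.02,2)))
    return sorted(best)[::-1][:3]   # + = clockwise
U=unwrap('s10')
for f in ('s9','s12','back','s13'): print(f,sh(U,unwrap(f)))
E
```

```text
s9 [(np.float64(0.6378987268249864), 0.44), (np.float64(0.6326069805936521), 0.42), (np.float64(0.6243731279442633), 0.4)]Traceback (most recent call last):
  File "<stdin>", line 15, in <module>
  File "<stdin>", line 7, in unwrap
  File "h.py", line 17, in proj
    p,Rm,o=params(n); c=Rm.T@(np.array(X)-o);
           ~~~~~~^^^
  File "h.py", line 7, in params
    p=cams.camera_params(n); Rm=np.array(p['rotation'])
ValueError: time passes only in moves, steps and waits
```

```bash
sed -i 's/^def params/import functools\n@functools.lru_cache\ndef params/' h.py; cat > wh.py <<'E'
from h import *
import sys
A=np.arange(-1.3,1.31,.02); Z=np.linspace(.048,.063,10)
M=np.array([[proj('side',A0+.029*(-yc*np.cos(a)+xc*np.sin(a))+[0,0,z])+[1.4,1.8] for a in A] for z in Z],np.float32)
def unwrap(f):
    i=cv2.cvtColor(cv2.imread(f'pics/{f}.png'),cv2.COLOR_BGR2GRAY).astype(np.float32)
    return cv2.remap(i,M[...,0],M[...,1],cv2.INTER_CUBIC)
def sh(u,v):
    best=[]
    for k in range(-22,23):
        a=u[:,50:-25]; c=v[:,50+k:v.shape[1]-25+k]; best.append((round(np.corrcoef(a.ravel(),c.ravel())[0,1],3),round(-k*.02,2)))
    return sorted(best)[::-1][:3]   # + = clockwise
if __name__=='__main__':
  U=unwrap('s10')
  for f in sys.argv[1:]: print(f,sh(U,unwrap(f)))
E
python3 wh.py s12 back s13
```

```text
s12 [(np.float64(0.747), -0.44), (np.float64(0.712), -0.04), (np.float64(0.708), -0.02)]
back [(np.float64(0.667), -0.1), (np.float64(0.664), -0.12), (np.float64(0.654), -0.08)]
s13 [(np.float64(0.789), -0.1), (np.float64(0.784), -0.08), (np.float64(0.773), -0.12)]
```

```bash
python3 - <<'E'
from h import *
st(.06); print(row(kn(.04,.135,0,.0605),.04)); print(row(kn(.03,.135,0,.0605),.03))
E
```

```text
t 21.8 pos [0.3884 0.2593 0.06  ] f [-1.06 -6.09  4.17] g 0.515
clampxy -19.425762138969265 -134.38149760611412 ang 0.144 r 0.1358
f tang(-x) on tool -5.503301297344744
(array([ -0.1 ,   0.08, -12.06]), array([-0.0137,  0.003 , -0.0005]))
(array([ -0.1 ,   0.08, -12.63]), array([-0.015 ,  0.0033, -0.0004]))
```

Request:
move_arm([
  [0,0,-4,-0.006,0.001,0,0.044],
  [0,0,-8,-0.012,0.002,0,0.044],
  [0,0,-12.5,-0.018,0.003,0,0.044],
  [0,0,-12.5,-0.018,0.003,0,0.03],
  [0,0,-12.5,-0.018,0.003,0,0.03],
  [0,0,-12.5,-0.018,0.003,0,0.03],
])

```text
clock: 22.4
position: [0.394, 0.2425, 0.0603]
ee_rot: [0.582, 0.813, -0.0, 0.0]
ft_force: [-0.3, -3.8, 2.8]
grip_width: 0.352
```

```bash
python3 chk.py; python3 wh.py last; python3 arc.py .2 10
```

```text
t 22.7 pos [0.394  0.2425 0.0603] f [ 0.66 -3.85  2.67] g 0.349
clampxy -1.8035945537371103 -135.0729803272261 ang 0.013 r 0.1351
meanF [ 0.24973835 -3.51842239  2.5754124 ] tang 3.3933653163368724
tabpin 0.905 [1.4 2. ]
pad 0.993 [0. 0.]
offcut 0.988 [0. 0.]
stop 0.998 [0. 0.]
last [(np.float64(0.732), -0.1), (np.float64(0.724), -0.12), (np.float64(0.722), -0.08)]
t 22.7 pos [0.394  0.2425 0.0603] f [ 0.66 -3.85  2.67] g 0.349
clampxy -1.8035945537371103 -135.0729803272261 ang 0.013 r 0.1351
ftang(+cw) 3.842791784127177
[0,0,0.1,0.0025,0.0001,0,0.03] 0.032
[0,0,1.2,0.0050,0.0001,0,0.03] 0.051
[0,0,2.2,0.0076,0.0002,0,0.03] 0.069
[0,0,3.3,0.0101,0.0003,0,0.03] 0.088
[0,0,4.4,0.0126,0.0005,0,0.03] 0.107
[0,0,5.5,0.0151,0.0007,0,0.03] 0.125
[0,0,6.5,0.0176,0.0009,0,0.03] 0.144
[0,0,7.6,0.0201,0.0013,0,0.03] 0.163
[0,0,8.7,0.0226,0.0016,0,0.03] 0.181
[0,0,9.7,0.0251,0.0020,0,0.03] 0.2
```

Request:
move_arm([
  [0,0,0.6,0.0025,0.0001,0,0.03],
])

```text
clock: 22.8
position: [0.3932, 0.2445, 0.0602]
ee_rot: [0.586, 0.811, -0.0, 0.0]
ft_force: [0.3, -4.1, 2.8]
grip_width: 0.351
```

Request:
move_arm([
  [0,0,1,0.0025,0,0,0.03],
])

```text
clock: 22.9
position: [0.3924, 0.2471, 0.0603]
ee_rot: [0.593, 0.805, -0.0, 0.0]
ft_force: [1.0, -5.1, 2.8]
grip_width: 0.348
```

Request:
move_arm([
  [0,0,1,0.0025,0,0,0.03],
])

```text
clock: 23.0
position: [0.3916, 0.2495, 0.0603]
ee_rot: [0.6, 0.8, -0.0, 0.0]
ft_force: [0.9, -5.3, 3.7]
grip_width: 0.353
```

Request:
move_arm([
  [0,0,1,0.0025,0,0,0.03],
])

```text
clock: 23.1
position: [0.391, 0.2518, 0.0603]
ee_rot: [0.607, 0.795, -0.0, 0.0]
ft_force: [0.6, -5.9, 3.4]
grip_width: 0.353
```

Request:
move_arm([
  [0,0,1,0.0025,0,0,0.03],
])

```text
clock: 23.2
position: [0.3904, 0.2541, 0.0603]
ee_rot: [0.614, 0.789, -0.0, 0.0]
ft_force: [0.8, -6.6, 4.1]
grip_width: 0.347
```

```bash
python3 chk.py; python3 wh.py last; python3 -c "
from h import *
print(tang(.05),tang(.1))"
```

```text
t 23.5 pos [0.3902 0.2545 0.0603] f [-0.4  -3.91  2.72] g 0.35
clampxy -14.306320952039021 -134.38877549679702 ang 0.106 r 0.1351
meanF [ 0.27085434 -4.61730582  2.79641576] tang 4.536691185271158
tabpin 0.956 [0.6 1. ]
pad 0.994 [0. 0.]
offcut 0.992 [0. 0.]
stop 0.998 [0. 0.]
last [(np.float64(0.784), -0.44), (np.float64(0.776), -0.08), (np.float64(0.767), -0.06)]
[ 0.30567061 -0.95213732  0.        ] [ 0.25770157 -0.96622456  0.        ]
```

Request:
move_arm([
  [0,0,1,0.0025,0,0,0.03],
])

```text
clock: 23.6
position: [0.3898, 0.2563, 0.0603]
ee_rot: [0.621, 0.784, -0.0, 0.0]
ft_force: [1.0, -6.3, 3.1]
grip_width: 0.352
```

Request:
move_arm([
  [0,0,1,0.0025,0,0,0.03],
])

```text
clock: 23.7
position: [0.3893, 0.2588, 0.0603]
ee_rot: [0.628, 0.779, -0.0, 0.0]
ft_force: [0.4, -5.8, 2.8]
grip_width: 0.351
```

Request:
move_arm([
  [0,0,1,0.0025,0,0,0.03],
])

```text
clock: 23.8
position: [0.3887, 0.2612, 0.0602]
ee_rot: [0.634, 0.773, -0.0, 0.0]
ft_force: [0.5, -7.0, 3.5]
grip_width: 0.353
```

```bash
python3 chk.py; python3 wh.py last; python3 jaw.py last | head -1
```

```text
t 24.1 pos [0.3886 0.2616 0.0603] f [ 0.21 -5.19  2.84] g 0.353
clampxy -21.562261952879755 -133.36548280188876 ang 0.16 r 0.1351
meanF [-0.0879125  -5.08982028  2.87757466] tang 4.9705109366229765
tabpin 0.982 [0.2 0.4]
pad 0.996 [0. 0.]
offcut 0.996 [0. 0.]
stop 0.999 [0. 0.]
last [(np.float64(0.874), -0.06), (np.float64(0.866), -0.04), (np.float64(0.858), -0.08)]
last jaw 0.9918 [-0.04 -0.04]
```

Request:
move_arm([
  [0,0,1,0.0025,0,0,0.03],
  [0,0,2,0.005,0,0,0.03],
])

```text
clock: 24.3
position: [0.3879, 0.2661, 0.0603]
ee_rot: [0.648, 0.762, -0.0, 0.0]
ft_force: [1.7, -6.9, 2.4]
grip_width: 0.351
```

Request:
move_arm([
  [0,0,1,0.0025,0,0,0.03],
])

```text
clock: 24.4
position: [0.3874, 0.2685, 0.0603]
ee_rot: [0.654, 0.756, -0.0, 0.0]
ft_force: [2.2, -8.1, 2.3]
grip_width: 0.349
```

Request:
move_arm([
  [0,0,1,0.0025,0,0,0.03],
])

```text
clock: 24.5
position: [0.3871, 0.271, 0.0603]
ee_rot: [0.661, 0.75, -0.0, 0.0]
ft_force: [0.8, -6.7, 3.1]
grip_width: 0.349
```

```bash
python3 chk.py; python3 wh.py last; python3 jaw.py last | head -1; cp pics/last.png pics/peak.png
```

```text
t 24.8 pos [0.387  0.2714 0.0603] f [ 1.26 -5.81  2.84] g 0.351
clampxy -31.231657843674668 -131.40191995224384 ang 0.233 r 0.1351
meanF [ 1.41824505 -5.39736748  2.60719023] tang 5.533743237500457
tabpin 0.982 [ 0.  -0.4]
pad 0.996 [0. 0.]
offcut 0.998 [0. 0.]
stop 0.999 [0. 0.]
last [(np.float64(0.966), 0.02), (np.float64(0.959), 0.0), (np.float64(0.951), 0.04)]
last jaw 0.9954 [0.02 0.01]
```

Request:
move_arm([
  [0,0,0,-0.005,0,0,0.06],
  [0,0,0,-0.009,0,0,0.07],
  [0,0,0,-0.013,0,0,0.075],
  [0,0,0,-0.013,0,0,0.075],
  [0,0,0,-0.013,0,0,0.075],
])

```text
clock: 25.3
position: [0.3885, 0.2589, 0.0604]
ee_rot: [0.66, 0.751, 0.0, -0.0]
ft_force: [-0.2, 0.1, -0.9]
grip_width: 0.881
```

```bash
python3 chk.py; python3 wh.py last; python3 jaw.py last | head -1
```

```text
t 25.6 pos [0.3885 0.2588 0.0603] f [-0.62  0.56  0.82] g 0.876
clampxy -18.970132390005393 -134.4732991183576 ang 0.14 r 0.1358
meanF [0.4263426  0.43585849 0.23654019] tang -0.33205821091041915
tabpin 0.888 [1.4 2.2]
pad 0.993 [0. 0.]
offcut 0.995 [0. 0.]
stop 0.998 [0. 0.]
last [(np.float64(0.64), -0.1), (np.float64(0.638), -0.12), (np.float64(0.624), -0.08)]
last jaw 0.9647 [-0.17 -0.07]
```

Request:
move_arm([
  [0,0,0,-0.008,0,0,0.08],
  [0,0,0,-0.016,0,0,0.08],
  [0,0,0,-0.016,0,-0.02,0.08],
  [0,0,0,-0.016,0,-0.05,0.08],
  [0,0,0,-0.016,0,-0.09,0.08],
  [0,0,0,-0.016,-0.03,-0.13,0.08],
  [0,0,0,-0.016,-0.05,-0.14,0.08],
  [0,0,0,-0.016,-0.05,-0.14,0.08],
])

```text
clock: 26.4
position: [0.3403, 0.2364, 0.2023]
ee_rot: [0.66, 0.751, 0.002, -0.0]
ft_force: [1.0, -0.2, -0.5]
grip_width: 0.937
```

```bash
cp pics/last.png pics/r1.png; python3 chk.py; python3 wh.py last; python3 jaw.py last | head -1; python3 - <<'E'
from h import *
b=cv2.imread('pics/last.png');a=cv2.imread('pics/s0.png')
# bystanders: change since the start, by region of the side picture
d=cv2.absdiff(a,b).max(2)
for n,(y0,y1,x0,x1) in {'cutters':(185,206,193,216),'bolt':(238,256,255,274),'marker':(254,297,265,302),'driver':(210,245,306,355),'allen':(197,216,300,316),'glue':(155,205,265,288),'orange':(208,233,138,184)}.items(): print(n,np.median(d[y0:y1,x0:x1]),np.percentile(d[y0:y1,x0:x1],95))
E
```

```text
t 26.7 pos [0.3413 0.2359 0.1994] f [-1.1  -0.48  0.73] g 0.939
clampxy -14.192010877026672 -186.74269894704457 ang 0.076 r 0.1873
meanF [-0.01004659 -0.29334092  0.34997926] tang 0.27870262601413714
tabpin 0.889 [1.4 2.2]
pad 0.993 [0. 0.]
offcut 0.988 [0. 0.]
stop 0.998 [0. 0.]
last [(np.float64(0.637), -0.1), (np.float64(0.636), -0.12), (np.float64(0.621), -0.08)]
last jaw 0.9645 [-0.15 -0.09]
cutters 10.0 13.0
bolt 13.0 67.69999999999993
marker 4.0 23.0
driver 4.0 24.299999999999955
allen 4.0 5.0
glue 4.0 14.0
orange 4.0 5.0
```

```bash
python3 - <<'E'
from h import *
b=cv2.imread('pics/last.png');a=cv2.imread('pics/s0.png')
g=lambda i:cv2.cvtColor(i,cv2.COLOR_BGR2GRAY)
for n,(y0,y1,x0,x1) in {'bolt':(238,256,255,274),'cutters':(185,206,193,216),'offc':(225,255,268,330)}.items():
    m=cv2.matchTemplate(cv2.resize(g(b[y0-8:y1+8,x0-8:x1+8]),None,fx=4,fy=4),cv2.resize(g(a[y0:y1,x0:x1]),None,fx=4,fy=4),cv2.TM_CCOEFF_NORMED);_,s,_,l=cv2.minMaxLoc(m);print(n,round(s,3),(np.array(l)-32)/4)
k=(b.max(2)<45)[188:225,205:250]; ys,xs=np.nonzero(k); print('knob px',np.median(xs)+205,np.median(ys)+188,k.sum())
for q in (.2,.15,.1,.05,0,-.05,-.1): print(q,proj('side',kn(q,z=.072))+[1.5,2])
E
```

```text
bolt 0.892 [0. 0.]
cutters 0.991 [0. 0.]
offc 0.884 [2.75 2.  ]
knob px 226.0 212.0 179
0.2 [222.89440165 207.14628349]
0.15 [223.69921068 208.39559903]
0.1 [224.66732648 209.64074203]
0.05 [225.79933943 210.87792116]
0 [227.09524763 212.10322225]
-0.05 [228.5544171  213.31262279]
-0.1 [230.17554428 214.5020088 ]
```

```bash
python3 -c "
from h import *
print(manip.hand_in())"
```

```text
the job is handed in; nothing more can be done
None
```

I finished the job and handed it in at about 27 s. The offcut is clamped against the stop block, but I think it settled slightly below the 7 N target, at about 6.5 N.

**What I did:**
- **Tab:** I pushed it over to the tightening side until it hit its stop and the lever began to move with it.
- **Clamping:** I swung the lever through three tightening strokes and stopped at 7.1 N. On letting go the lever sprang back, so I re-engaged it, swung to about 7.4 N and let go for good.

**Last checks:**
- **Release:** the hand is clear and the force reading is near zero. The tab is still on the tightening side.
- **Bystanders:** the bolt and cutters have not shifted in the side picture. The regions round the marker, driver, hex key, glue and orange block show little change.
- **Wood:** the offcut and pad did not shift on release.

**Uncertain or disagreeing:**
- **Peak force:** one reading on the final push was 8.3 N, with 7.1 N and 6.7 N on either side of it. Readings scatter by about 0.5 N, so I read that as about 7.4 N, below the 9 N limit.
- **Static force:** with the hand stopped near the end I felt about 5.5 N, where the task says 4 N is right. It suggests the clamp could be tighter than the moving readings say.
- **Final tightness:** when I let go the lever swung back about 0.17 rad, which is roughly its play. The pictures suggest the jaw went back 0.5 to 1 mm with it. The 6.5 N is where the lever began to drive again when I re-engaged it after the first release. I did not measure it again after the last one.

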